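Gang up tube blocks in the bench vise and tap them down onto the parallels

TASK

Fully open the vise with the knob on its top, stand every tube block found on the bench in one row along the vise, on the two parallels, square to the jaws and wholly between them, and turn the knob fully clockwise to clamp them. Clamping makes the blocks ride up, so tap each one down with the tamper (not with the gripper) until it sits home on the parallels again and they can no longer slide, the vise staying clamped. Finally stand the tamper back on its round mat; leave the jar and the rotor alone.

Things in the scene. Friction and masses are not known exactly. Their poses are not given: they have to be found in the camera images.
- vise: low grey bench vise fixed to the bench, 235 x 186 mm base, bed 20 mm high. Origin: on the bench top, under the middle of the fully open gap; x points across the gap from the front jaw (knob side) to the back jaw, y along the jaws, z up. Fully open, the gap is 46 mm wide (x -23 to 23 mm). A block is home on the parallels when its centre is 65 mm above the bench
- frontjaw_c (a point): centre of the top edge of the front jaw's gripping face (jaw 176 mm long, along the vise's y). The knob drives it: at joint 0 it stands at x = -23 mm in the vise frame, 48 mm above the bench; at 1.4 it has gone 11 mm towards +x and, riding up its slope, 7.7 mm up
- backjaw_c (a point): centre of the top edge of the back jaw's face (176 mm long), at rest at x = 23 mm, 50 mm above the bench. It is sprung: clamped blocks push it back 5 mm and up, so they end near x = 8 mm, raised about 4 mm off the parallels and held only by friction of the jaws; each then takes 5 to 20 N to push down
- clamp (a joint): knob on the vise, rad: 0 = vise fully open, 1.4 = end stop, fully clamped (it stays where it is left); grows clockwise seen from above. It starts part-way, with the gap too narrow for a block. Takes about 0.25 to 0.5 N m to turn
- clamp_grip (a point): grip point of that knob, on its vertical axis, 82 mm above the bench, at x = -105 mm, y = 0 in the vise frame. The grip is an upright bar 49 mm long, 14 mm thick, its top 7 mm above this point and its foot 25 mm below; the bar (x of this frame) lies along the vise's x at joint value 0 and turns with the knob
- par1_c (a point): centre of the first parallel: loose ground steel bar 8 x 206 x 15 mm standing on the vise bed along the jaws (long side along its y), its top 35 mm above the bench, near x = -5 mm in the vise frame
- par2_c (a point): centre of the second parallel, the same bar, near x = 13 mm in the vise frame
- mat: round cork mat fixed to the bench, 120 mm across, 2 mm thick, home of the tamper; origin at the centre of its underside
- tamper_c (a point): hand tamper, 220 g, at the start upright on the mat: round white weighted nylon foot 48 mm across and 30 mm high, above it a round wooden handle 22 mm across and 55 mm long, 85 mm in all. This point is on its axis half-way up, 42.5 mm above its flat underside; z runs up the handle
- block1_c (a point): aluminium tube block, 40 (its x) x 30 (its y) x 60 mm high (z), about 0.14 kg, small dark tube holes in its top; this is its centre, 30 mm above its underside. Its 40 mm width goes across the vise gap. Three or all four of the blocks are present
- block2_c (a point): aluminium tube block, 40 (its x) x 30 (its y) x 60 mm high (z), about 0.14 kg, small dark tube holes in its top; this is its centre, 30 mm above its underside. Its 40 mm width goes across the vise gap. Three or all four of the blocks are present
- block3_c (a point): aluminium tube block, 40 (its x) x 30 (its y) x 60 mm high (z), about 0.14 kg, small dark tube holes in its top; this is its centre, 30 mm above its underside. Its 40 mm width goes across the vise gap. Three or all four of the blocks are present
- block4_c (a point): aluminium tube block, 40 (its x) x 30 (its y) x 60 mm high (z), about 0.14 kg, small dark tube holes in its top; this is its centre, 30 mm above its underside. Its 40 mm width goes across the vise gap. Three or all four of the blocks are present
- jar: amber glass jar with blue cap, 72 mm across, 120 mm high, a bystander; origin at the centre of its underside
- rotor: black centrifuge rotor, 150 mm across, 74 mm high, a bystander; origin at the centre of its underside
Things that resemble listed ones, but are neither listed nor needed, are in the scene too. Leave any turquoise look-alike of the part that bears block4_c alone.

How it is judged (in metres and radians):
On the way, in this order (a step that is already met when the one before it is completed fails the run):
1. the vise is opened fully (value of joint clamp below 0.12 rad), for 0.1 s.
2. all the blocks stand in a row on the parallels, square between the jaws (value of joint clamp below 0.6 rad and x of block1_c in the frame of vise between -0.008 and 0.016 m and y of block1_c in the frame of vise between -0.075 and 0.075 m and z of each of block1_c, block2_c, block3_c, block4_c in the frame of vise below 0.0685 m and angle between each of block1_c, block2_c, block3_c, block4_c's own z axis and vertical below 0.1 rad and angle between the x axis of each of block1_c, block2_c, block3_c, block4_c and the x axis of vise, either way round below 0.12 rad and x of block2_c in the frame of vise between -0.008 and 0.016 m and y of block2_c in the frame of vise between -0.075 and 0.075 m and x of block3_c in the frame of vise between -0.008 and 0.016 m and y of block3_c in the frame of vise between -0.075 and 0.075 m and x of block4_c in the frame of vise between -0.008 and 0.016 m and y of block4_c in the frame of vise between -0.075 and 0.075 m), for 0.2 s.
3. the vise is clamped on the blocks (value of joint clamp above 1.3 rad and x of block1_c in the frame of vise between -0.008 and 0.016 m and y of block1_c in the frame of vise between -0.075 and 0.075 m and z of each of block1_c, block2_c, block3_c, block4_c in the frame of vise below 0.0715 m and angle between each of block1_c, block2_c, block3_c, block4_c's own z axis and vertical below 0.1 rad and angle between the x axis of each of block1_c, block2_c, block3_c, block4_c and the x axis of vise, either way round below 0.12 rad and x of block2_c in the frame of vise between -0.008 and 0.016 m and y of block2_c in the frame of vise between -0.075 and 0.075 m and x of block3_c in the frame of vise between -0.008 and 0.016 m and y of block3_c in the frame of vise between -0.075 and 0.075 m and x of block4_c in the frame of vise between -0.008 and 0.016 m and y of block4_c in the frame of vise between -0.075 and 0.075 m), for 0.2 s.
4. every block has been tapped down home on the parallels, the vise still clamped (value of joint clamp above 1.3 rad and x of block1_c in the frame of vise between -0.008 and 0.016 m and y of block1_c in the frame of vise between -0.075 and 0.075 m and z of each of block1_c, block2_c, block3_c, block4_c in the frame of vise below 0.0663 m and angle between each of block1_c, block2_c, block3_c, block4_c's own z axis and vertical below 0.1 rad and angle between the x axis of each of block1_c, block2_c, block3_c, block4_c and the x axis of vise, either way round below 0.12 rad and x of block2_c in the frame of vise between -0.008 and 0.016 m and y of block2_c in the frame of vise between -0.075 and 0.075 m and x of block3_c in the frame of vise between -0.008 and 0.016 m and y of block3_c in the frame of vise between -0.075 and 0.075 m and x of block4_c in the frame of vise between -0.008 and 0.016 m and y of block4_c in the frame of vise between -0.075 and 0.075 m), for 0.3 s.
At the end, for the whole second after the job is handed in: Knob beyond 1.3 rad; every block present upright (0.1 rad), square (0.12 rad), wholly between the jaws and within 1.3 mm of home on the parallels; parallels in the vise bed; the tamper stands upright and still on the mat, within 42 mm of its centre (all of step 4 and linear speed of each of block1, block2, block3, block4, tamper below 0.02 m/s and z of each of par1_c, par2_c in the frame of vise below 0.03 m and horizontal distance between tamper_c and mat below 0.042 m and angle between tamper_c's own z axis and vertical below 0.1 rad and height (world z) of tamper_c between 0.039 and 0.05 m); the robot touches nothing.
It fails at once if the gripper or arm pushes on a block while the vise is clamped (the tamper is for that) (value of joint clamp above 1.2 rad and (contact force between any of the fingers, the arm and block1 above 3 N or contact force between any of the fingers, the arm and block2 above 3 N or contact force between any of the fingers, the arm and block3 above 3 N or contact force between any of the fingers, the arm and block4 above 3 N)).
It fails at once if the jar or rotor is shifted by more than 30 mm or tipped (distance of any of jar, rotor from where it was at the start of the episode above 0.03 m or angle between any of jar, rotor's own z axis and vertical above 0.3 rad).
Of block1, block2, block3, block4 only 3 to 4 are there at a start; the rules pass over those that are not, and their reading is None.
At some moment in a run one of tamper may be knocked a few centimetres aside while the robot is not near it.
Once in a run the grip may slacken for a moment while it holds something.
It also fails if it takes over 210 s, if anything falls off the work surface, if the arm or the gripper's body presses on something with over 40 N, if the wrist force passes 120 N, or if a joint passes its speed limit or range.

ROBOT

A 6-joint arm with a two-finger parallel gripper is mounted at the origin on the work surface. World frame = base frame: x ahead of the robot, y to its left, z up, the work surface at z = 0. Lengths are in mm, angles in rad, forces in N, time in s.
With the tool pointing down it reaches from about 300 to 775 mm from the base axis. Payload 14.6 kg.
Tool frame: the origin (TCP) lies on the centre line of the jaws, within the pads' length; the fingertips stand 22 mm ahead of it and the grasp point (between the pads) lies 3 mm ahead of it (manip.tcp_to_tips is the distance from the TCP to the fingertips, in mm); z points along the fingers, y is the direction in which the jaws open and shut (so a half turn about z gives the same grasp; the last joint's range is limited). The gripper opens to 94 mm and grips with 3 to 60 N. Pads are 16 mm wide; open, the fingers measure 119 mm over their backs; the gripper's body (75 mm by 177 mm) begins 78 mm behind the grasp point.
Start: joints at [-1.232, 0.3, 1.521, -0, 1.321, -0.067], TCP at [217.107, -505.326, 227.446] pointing down, gripper open.
Joint ranges: [-3.03, 3.03], [-0.79, 2.21], [0.23, 2.52], [-1.04, 4.18], [0, 3.07], [-2.55, 2.55]. Speed limits (rad/s): [2.22, 2.22, 2.57, 3.14, 3.14, 3.14].

INTERFACE

Orientations are given as [roll, pitch, yaw] about the fixed x, y, z axes, in that order (R = Rz(yaw) Ry(pitch) Rx(roll)).
In Python, from cell import manip, vision, workorder gives the robot as it stands.
- The arm moves only by the tool carry_out, never from a script. Its argument "deltas" is a list of rows, each a list of 3 entries, a list of its own where there are three numbers: the shift along the tool's x, y, z in cm, then the turn about the tool's z in degrees, then the opening, from 0 (shut) to 1 (fully open). A call has 1 to 20 rows; each row shifts and turns the commanded pose from where the row before left it, along the tool's axes as they then stand; what a row does not reach is not made up. A row lasts 1/12 s, in which the tool goes at most 41.7 mm and 7.16 degrees, less where a joint would pass 70% of its speed; a pose out of reach is approached as far as the arm can. A call with a gripper value outside its range is refused whole. The fingers move at their own pace and stop on an object; "grip_force" is the grip in N (left out, the last holds). Time passes only in rows, so rows that do not move let the fingers close. It gives the time, the measured TCP pose, the force and the opening at its end, in the units of the state.
- manip.read_state(): the state, without advancing time (a new reading comes with each control period).
- vision.camera(name): name is "scene" or "top" or "wrist"; returns (picture, depth): 420x560x3 uint8, red, green, blue; 420x560 float32, mm along the optical axis (not along the pixel's ray), 0 where there is no reading.
- vision.calibration(name): a dict with "mtx" (3x3 intrinsics, pixels), "eye" and "orientation" of the camera in the world. Camera axes: x right, y down, z forward; pixel columns grow to the right and rows downward; lengths in mm; the calibration is good to about 2 mm. A picture is of the moment at which its call begins: read the wrist's pose just before it. calibration takes no time and is no camera call; for the wrist camera it gives the pose at the moment of the call.
- workorder.sign_off(): hands the job in, once; it reports no verdict.
The state is a dict: "clock": time; "joints": joint angles; "qd": joint speeds; "effort": joint torques, N m; "eef_pos": TCP position; "eef_rot": TCP orientation; "wrist_force": force on the tool from outside, world axes, zero at the start; "moment": the same for the moment, N m; "finger_gap": finger opening in mm.
Only numpy, scipy, OpenCV 4.12 (cv2) and the standard library are available. Lean on these libraries where they do the work, as an engineer would, in place of code of your own. Each camera call takes 0.05 s, during which the arm holds its last target.

## Working session

There is one attempt and no reset: what is moved stays moved. The work goes in short steps, Python scripts to look and compute and a tool call to move; the robot and the scene stay as the last step left them, time stands still between calls to the robot, and variables do not carry over. Pictures are saved under pics/ and viewed, and the job is handed in when it is done.

Besides the shell and the picture viewer there is one more tool, called as name([rows], argument=value, ...), one row to a line, values as JSON. carry_out: Moves the arm, as the interface text tells. Its arguments: {"type":"object","properties":{"deltas":{"type":"array","items":{"type":"array"}},"grip_force":{"type":"number"}},"required":["deltas"]}

```bash
ls; mkdir -p pics; python3 - <<'E'
from cell import manip, vision, workorder
import cv2
print(manip.read_state(), manip.tcp_to_tips)
for n in ["scene","top","wrist"]:
    p,d=vision.camera(n); cv2.imwrite(f"pics/{n}0.png",p[:,:,::-1]); c=vision.calibration(n); print(n,c)
    import numpy as np
    np.save(f"{n}0.npy",d)
E
```

```text
pics
{'clock': 0.0, 'joints': array([-1.23160218e+00,  3.00436070e-01,  1.52158513e+00, -4.66273286e-06,
        1.32070795e+00, -6.66072657e-02]), 'qd': array([ 0.00051071, -0.00063038, -0.00186692,  0.00055785, -0.00105431,
       -0.0002061 ]), 'effort': array([-9.12296559e-05, -5.31805158e+01, -3.52738166e+01,  7.08310073e-02,
        2.43772828e-02, -9.96318317e-05]), 'eef_pos': array([ 217.02740691, -505.10734221,  226.90382301]), 'eef_rot': array([-3.14045838e+00, -7.11362747e-05,  4.05802526e-01]), 'wrist_force': array([0.06778593, 0.41263209, 0.13753732]), 'moment': array([ 0.02766597,  0.00168573, -0.00067398]), 'finger_gap': 94.0781420557277} 22.0
scene {'mtx': array([[391.17646446,   0.        , 288.87119044],
       [  0.        , 391.17646446, 213.03797649],
       [  0.        ,   0.        ,   1.        ]]), 'eye': array([1139.30036997, -344.09084693,  589.58512995]), 'orientation': array([-2.20309668,  0.00220926,  1.06583673])}
top {'mtx': array([[423.57198165,   0.        , 279.4163912 ],
       [  0.        , 423.57198165, 209.29400444],
       [  0.        ,   0.        ,   1.        ]]), 'eye': array([453.30205136,  -9.49444143, 981.18612181]), 'orientation': array([-3.08096349,  0.0123564 , -1.5619347 ])}
wrist {'mtx': array([[364.26190872,   0.        , 279.54851109],
       [  0.        , 364.26190872, 211.68000654],
       [  0.        ,   0.        ,   1.        ]]), 'eye': array([ 280.71218714, -477.57565813,  383.74350536]), 'orientation': array([ 2.89882064e+00,  6.97841703e-04, -1.16440514e+00])}
```

View pics/scene0.png

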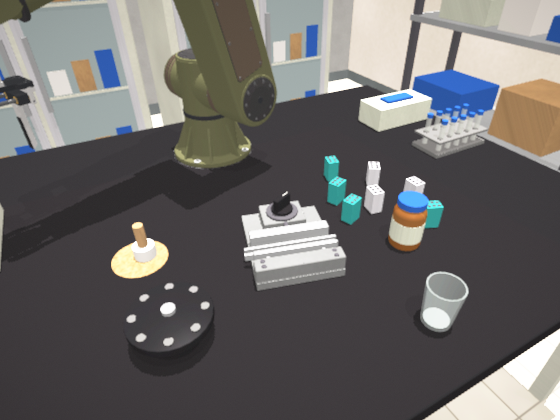

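View pics/top0.png

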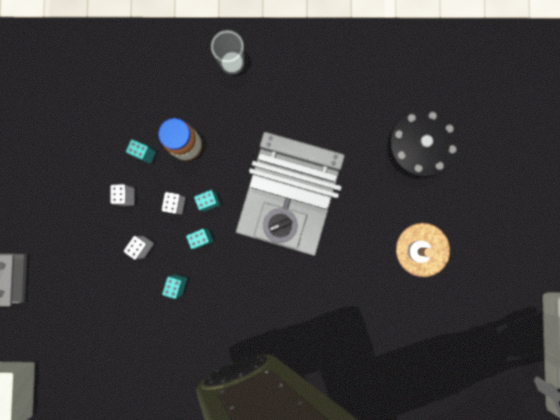

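View pics/wrist0.png

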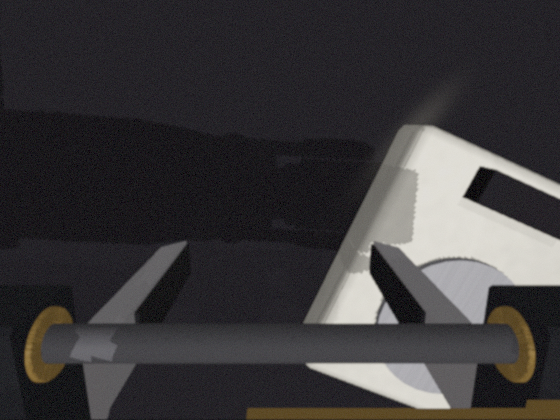

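```bash
cat > h.py <<'E'
from cell import manip, vision, workorder
import numpy as np, cv2
from scipy.spatial.transform import Rotation as Ro
def cam(n,save=None):
    c=vision.calibration(n)
    p,d=vision.camera(n)
    if save: cv2.imwrite("pics/"+save+".png",p[:,:,::-1])
    return p,d,c
def ray(c,uv,z):
    uv=np.atleast_2d(np.array(uv,float)); K=c["mtx"]; R=Ro.from_euler("xyz",c["orientation"]).as_matrix()
    v=np.c_[(uv[:,0]-K[0,2])/K[0,0],(uv[:,1]-K[1,2])/K[1,1],np.ones(len(uv))]@R.T
    return c["eye"]+v*((z-c["eye"][2])/v[:,2])[:,None]
def cloud(c,d):
    K=c["mtx"];R=Ro.from_euler("xyz",c["orientation"]).as_matrix()
    v,u=np.mgrid[:d.shape[0],:d.shape[1]]
    P=np.stack([(u-K[0,2])/K[0,0]*d,(v-K[1,2])/K[1,1]*d,d],-1)@R.T+c["eye"]
    P[d<=0]=np.nan
    return P
def proj(c,P):
    R=Ro.from_euler("xyz",c["orientation"]).as_matrix(); q=(np.atleast_2d(P)-c["eye"])@R
    q=q@c["mtx"].T; return q[:,:2]/q[:,2:]
def tform(T):
    T=np.asarray(T,float); return T
def go(x,y,z,yaw_deg=None):
    s=manip.read_state(); Rm=Ro.from_euler("xyz",s["eef_rot"]).as_matrix()
    d=Rm.T@(np.array([x,y,z])-s["eef_pos"])/10
    yaw=np.degrees(s["eef_rot"][2])
    t=None
    if yaw_deg is not None:
        t=-((yaw_deg-yaw+90)%180-90)
    print("delta cm",d.round(2),"turn",t, "yaw",yaw.round(2),"t",round(s["clock"],2),"pos",s["eef_pos"].round(1),"F",s["wrist_force"].round(1),"gap",round(s["finger_gap"],1),"j6",s["joints"][5].round(2))
E
python3 - <<'E'
from h import *
p,d,c=cam("top"); P=cloud(c,d); np.save("P.npy",P)
p=cv2.imread("pics/top0.png")
r=cv2.resize(p[110:320,90:360],None,fx=2.9,fy=2.85,interpolation=cv2.INTER_CUBIC); cv2.imwrite("pics/top0b.png",r)
z=P[:,:,2]; print(np.nanmin(z),np.nanmax(z))
for u,v in [(118,194),(172,202),(136,246),(206,200),(281,223),(300,145),(421,252),(427,141),(174,133),(255,150),(290,190),(270,235)]: print(u,v,P[v,u].round(1))
E
```

```text
-768.2963444246483 541.9178388470168
118 194 [539.5 355.5  63.4]
172 202 [523.2 237.4  60.5]
136 246 [426.7 312.5  63.8]
206 200 [528.2 163.2  59.5]
281 223 [478.4  -1.6  90.7]
300 145 [652.4 -41.8  53.7]
421 252 [ 419.6 -301.3   68. ]
427 141 [ 658.5 -314.9   74.1]
174 133 [661.5 220.7 120.6]
255 150 [ 6.516e+02  6.160e+01 -6.000e-01]
290 190 [552.4 -20.5  52.3]
270 235 [453.   22.6  51.2]
```

View pics/top0b.png

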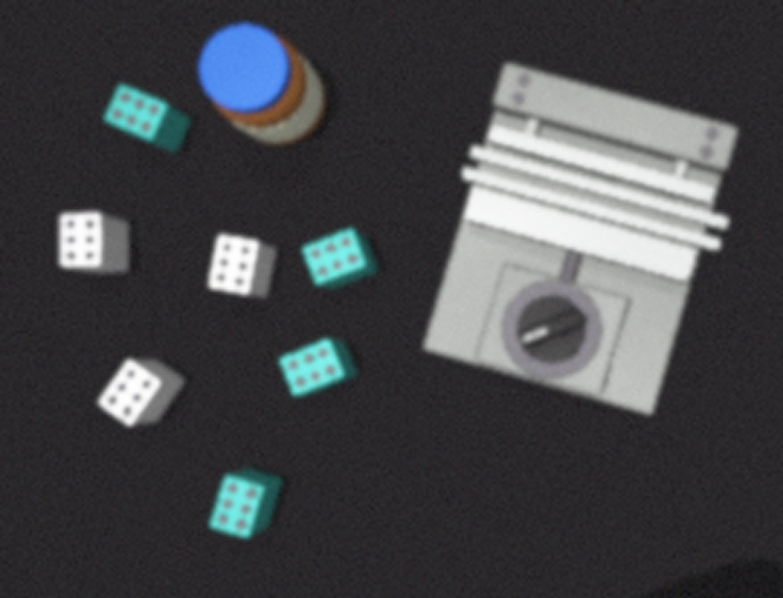

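```bash
python3 - <<'E'
from h import *
p=cv2.imread("pics/top0.png"); c=vision.calibration("top"); P=np.load("P.npy"); z=P[...,2]
zz=[(508,62),(738,127),(653,413),(424,348)]
uv=np.array([(90+a/2.9,110+b/2.85) for a,b in zz]); 
for h in (0,20,50):
  Q=ray(c,uv,h); print(h,Q[:,:2].round(1).tolist(), [np.linalg.norm(Q[i]-Q[(i+1)%4]).round(1) for i in range(4)])
  for i in range(4):
    e=Q[(i+1)%4]-Q[i]; print(np.degrees(np.arctan2(e[1],e[0])).round(1),end=" ")
  print(Q.mean(0).round(1))
# knob: height profile
m=((z>84)&(z<100)&(np.hypot(P[...,0]-475,P[...,1])<60)).astype(np.uint8)
ys,xs=np.nonzero(m); q=P[ys,xs,:2]; print(len(q),q.mean(0)); print(cv2.minAreaRect(q.astype(np.float32)))
# blocks
hsv=cv2.cvtColor(p,cv2.COLOR_BGR2HSV)
w=((hsv[...,1]<40)&(hsv[...,2]>170)).astype(np.uint8)
w=cv2.morphologyEx(w,cv2.MORPH_CLOSE,np.ones((5,5)))
cs,_=cv2.findContours(w,cv2.RETR_EXTERNAL,cv2.CHAIN_APPROX_NONE)
for k in cs:
  a=cv2.contourArea(k)
  if a>100:
    k=k[:,0]; print(a,k.mean(0).round(0),cv2.minAreaRect(ray(c,k,60)[:,:2].astype(np.float32)))
# tamper
o=((hsv[...,0]>8)&(hsv[...,0]<25)&(hsv[...,1]>90)&(hsv[...,2]>120)).astype(np.uint8)
o[:, :350]=0; o=cv2.morphologyEx(o,cv2.MORPH_CLOSE,np.ones((25,25)))
cs,_=cv2.findContours(o,cv2.RETR_EXTERNAL,cv2.CHAIN_APPROX_NONE); k=max(cs,key=cv2.contourArea)[:,0]
print("mat",cv2.minEnclosingCircle(ray(c,k,2)[:,:2].astype(np.float32)))
m=(z>60)&(np.hypot(P[...,0]-420,P[...,1]+300)<60); print(np.c_[P[m]][:].round(0).tolist())
E
```

```text
0 [[694.9, 38.2], [642.0, -147.6], [408.2, -80.1], [459.0, 102.8]] [np.float64(193.2), np.float64(243.4), np.float64(189.9), np.float64(244.5)]
-105.9 163.9 74.5 -15.3 [551.  -21.7   0. ]
20 [[690.0, 37.2], [638.2, -144.8], [409.1, -78.7], [458.9, 100.5]] [np.float64(189.3), np.float64(238.4), np.float64(186.0), np.float64(239.6)]
-105.9 163.9 74.5 -15.3 [549.  -21.4  20. ]
50 [[682.6, 35.8], [632.4, -140.6], [410.5, -76.5], [458.7, 97.1]] [np.float64(183.4), np.float64(231.0), np.float64(180.2), np.float64(232.1)]
-105.9 163.9 74.5 -15.3 [546.  -21.1  50. ]
153 [474.77814453   0.96911733]
((474.696044921875, 1.1707992553710938), (13.887508392333984, 48.37895584106445), 24.092317581176758)
528.5 [  6. 395.] ((105.61018371582031, 583.7637329101562), (98.8951416015625, 25.9422550201416), 2.716116428375244)
244.5 [419. 251.] ((421.4130554199219, -300.1880187988281), (42.02351760864258, 46.075016021728516), 80.57318115234375)
258.0 [134. 247.] ((423.8644104003906, 317.386962890625), (32.344547271728516, 41.81899642944336), 57.343746185302734)
246.5 [170. 202.] ((522.4165649414062, 241.45
[... 2789 characters left out ...]
.0, 89.0], [416.0, -323.0, 86.0], [413.0, -303.0, 69.0], [414.0, -304.0, 74.0], [414.0, -304.0, 80.0], [414.0, -303.0, 87.0], [414.0, -305.0, 88.0], [414.0, -307.0, 88.0], [414.0, -309.0, 90.0], [414.0, -311.0, 88.0], [414.0, -314.0, 88.0], [414.0, -316.0, 88.0], [414.0, -318.0, 87.0], [414.0, -319.0, 90.0], [411.0, -306.0, 67.0], [412.0, -305.0, 76.0], [412.0, -305.0, 82.0], [412.0, -306.0, 86.0], [412.0, -306.0, 91.0], [412.0, -309.0, 89.0], [412.0, -311.0, 90.0], [412.0, -314.0, 88.0], [412.0, -315.0, 90.0], [412.0, -319.0, 85.0], [409.0, -312.0, 60.0], [409.0, -310.0, 73.0], [410.0, -307.0, 88.0], [410.0, -310.0, 87.0], [410.0, -311.0, 88.0], [410.0, -314.0, 87.0], [410.0, -315.0, 88.0]]
```

```bash
python3 -c "
from h import *
go(475,1,227)"
```

```text
delta cm [ 4.368e+01 -3.633e+01  4.000e-02] turn None yaw 23.25 t 0.2 pos [ 217.1 -505.2  227.1] F [0.9 0.9 0. ] gap 93.5 j6 -0.07
```

carry_out([
  [[2.2,-1.8,0],0,1],
  [[2.2,-1.8,0],0,1],
  [[2.2,-1.8,0],0,1],
  [[2.2,-1.8,0],0,1],
  [[2.2,-1.8,0],0,1],
  [[2.2,-1.8,0],0,1],
  [[2.2,-1.8,0],0,1],
  [[2.2,-1.8,0],0,1],
  [[2.2,-1.8,0],0,1],
  [[2.2,-1.8,0],0,1],
  [[2.2,-1.8,0],0,1],
  [[2.2,-1.8,0],0,1],
  [[2.2,-1.8,0],0,1],
  [[2.2,-1.8,0],0,1],
  [[2.2,-1.8,0],0,1],
  [[2.2,-1.8,0],0,1],
  [[2.2,-1.8,0],0,1],
  [[2.2,-1.8,0],0,1],
  [[2.2,-1.8,0],0,1],
  [[1.8,-2.1,0],0,1],
])

```text
clock: 1.87
eef_pos: [475.1, 1.6, 227.3]
eef_rot: [3.142, 0.0, 0.406]
wrist_force: [-0.0, -0.1, -0.2]
finger_gap: 94.1
```

carry_out([
  [[0,0,0],-7,1],
  [[0,0,0],-7,1],
  [[0,0,0],-7,1],
  [[0,0,0],-7,1],
  [[0,0,0],-7,1],
  [[0,0,0],-7,1],
  [[0,0,0],-7,1],
  [[0,0,0],-7,1],
  [[0,0,0],-7,1],
  [[0,0,0],-7,1],
  [[0,0,0],-7,1],
  [[0,0,0],-7,1],
  [[0,0,0],-7,1],
  [[0,0,0],0,1],
  [[0,0,0],0,1],
])

```text
clock: 3.12
eef_pos: [474.4, 0.3, 227.4]
eef_rot: [-3.141, -0.0, 1.99]
wrist_force: [-0.5, 1.1, -0.2]
finger_gap: 94.1
```

```bash
python3 - <<'E'
from h import *
p,d,c=cam("wrist","w1"); P=cloud(c,d); np.savez("w1.npz",P=P,p=p)
go(475,1,150,114)
E
```

```text
delta cm [0.04 0.09 7.74] turn -0.008492744884549097 yaw 113.99 t 3.17 pos [4.744e+02 3.000e-01 2.274e+02] F [ 0.  -0.3  0.5] gap 93.8 j6 -0.5
```

View pics/w1.png

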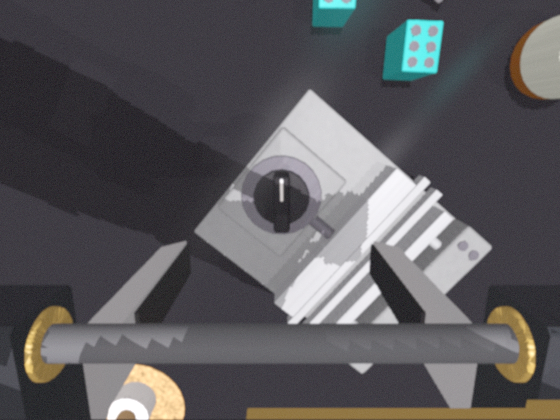

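```bash
python3 - <<'E'
from h import *
P=np.load("w1.npz")["P"]; z=P[...,2]
m=(z>84)&(z<96); m[:165]=0; m[240:]=0; m[:,:260]=0; m[:,305:]=0
q=P[m]; print(len(q),q.mean(0),cv2.minAreaRect(q[:,:2].astype(np.float32)))
for u,v in [(281,190),(281,220),(310,100),(210,230),(300,140),(370,205),(425,180),(435,190),(480,245),(430,243),(350,230),(330,290)]: print(u,v,P[v,u].round(1))
E
```

```text
961 [474.08336546   3.76955366  87.9844473 ] ((474.3066101074219, 3.1044559478759766), (13.664719581604004, 48.93361282348633), 24.33925437927246)
281 190 [469.4  14.3  87.8]
281 220 [479.8  -9.1  88. ]
310 100 [464.4  94.   20.5]
210 230 [424.4 -66.7  17.9]
300 140 [471.6  56.   17.6]
370 205 [553.8  29.3  52.8]
425 180 [596.9  71.2  34.4]
435 190 [609.9  66.5  36.1]
480 245 [669.2  37.3  51.6]
430 243 [631.2  17.7  38.6]
350 230 [ 5.478e+02 -1.000e-01  5.240e+01]
330 290 [568.5 -76.   20.5]
```

carry_out([
  [[0.15,0.08,2.4],0,0.6],
  [[0,0,2.4],0,0.6],
  [[0,0,2.4],0,0.6],
  [[0,0,2.4],0,0.6],
  [[0,0,2.4],0,0.6],
  [[0,0,2.2],0,0.6],
  [[0,0,0],0,0.6],
  [[0,0,0],0,0.0],
  [[0,0,0],0,0.0],
  [[0,0,0],0,0.0],
  [[0,0,0],0,0.0],
  [[0,0,0],0,0.0],
  [[0,0,0],0,0.0],
], grip_force=40)

```text
clock: 4.25
eef_pos: [474.7, 2.0, 86.0]
eef_rot: [3.141, 0.0, 1.994]
wrist_force: [-0.1, -0.0, 0.0]
finger_gap: 19.8
```

carry_out([
  [[0,0,0],0,0.0],
  [[0,0,0],0,0.0],
  [[0,0,0],0,0.0],
  [[0,0,0],0,0.0],
  [[0,0,0],0,0.0],
  [[0,0,0],-5,0.0],
  [[0,0,0],-5,0.0],
  [[0,0,0],-5,0.0],
  [[0,0,0],0,0.0],
])

```text
clock: 5.0
eef_pos: [475.0, 2.1, 85.8]
eef_rot: [3.14, 0.001, 2.261]
wrist_force: [5.3, 3.0, 3.1]
finger_gap: 14.1
```

carry_out([
  [[0,0,0],-5,0.0],
  [[0,0,0],-5,0.0],
  [[0,0,0],-5,0.0],
  [[0,0,0],-5,0.0],
  [[0,0,0],-5,0.0],
  [[0,0,0],-5,0.0],
  [[0,0,0],-3,0.0],
  [[0,0,0],0,0.0],
  [[0,0,0],0,0.0],
  [[0,0,0],0,0.0],
])

```text
clock: 5.83
eef_pos: [475.1, 2.3, 85.8]
eef_rot: [3.141, 0.001, 2.832]
wrist_force: [4.9, 5.1, 3.4]
finger_gap: 13.5
```

```bash
python3 -c "
from h import *
s=manip.read_state();print(s['eef_rot'],s['moment'],s['wrist_force'])"
```

```text
[3.14061598e+00 1.46716393e-03 2.83200250e+00] [ 1.02874373 -1.06497956  0.20903953] [4.89935669 5.10198421 3.4060955 ]
```

carry_out([
  [[0,0,0],-2,0.0],
  [[0,0,0],0,0.0],
  [[0,0,0],0,0.0],
])

```text
clock: 6.08
eef_pos: [475.1, 2.3, 85.8]
eef_rot: [3.141, 0.001, 2.867]
wrist_force: [4.7, 4.9, 2.5]
finger_gap: 13.6
```

```bash
python3 -c "
from h import *
s=manip.read_state();print(s['eef_rot'],s['moment'],s['wrist_force'])"
```

```text
[3.14059514e+00 1.46978752e-03 2.86673842e+00] [ 0.98057584 -1.08922999 -0.03702495] [4.65760749 4.88060916 2.5079182 ]
```

carry_out([
  [[0,0,0],-2,0.0],
  [[0,0,0],0,0.0],
  [[0,0,0],0,0.0],
])

```text
clock: 6.33
eef_pos: [475.1, 2.3, 85.8]
eef_rot: [3.14, 0.001, 2.901]
wrist_force: [5.1, 5.1, 3.7]
finger_gap: 13.9
```

```bash
python3 -c "
from h import *
s=manip.read_state();print(s['eef_rot'],s['moment'],s['wrist_force'])"
```

```text
[3.14034825e+00 1.46399867e-03 2.90071866e+00] [ 0.97318606 -1.04778952 -0.67203346] [5.14545743 5.09517967 3.6782915 ]
```

carry_out([
  [[0,0,0],1.5,0.0],
  [[0,0,0],0,0.6],
  [[0,0,0],0,0.6],
  [[0,0,0],0,0.6],
  [[0,0,0],0,0.6],
  [[0,0,-1],0,0.6],
  [[0,0,-2],0,0.6],
  [[0,0,-3],0,0.6],
  [[0,0,-3],0,0.6],
  [[0,0,-3],0,0.6],
  [[0,0,-3],0,1],
  [[0,0,-3],0,1],
  [[0,0,0],0,1],
  [[0,0,0],0,1],
])

```text
clock: 7.5
eef_pos: [474.7, 1.9, 267.2]
eef_rot: [3.141, 0.003, 2.876]
wrist_force: [0.5, 0.8, -0.4]
finger_gap: 79.4
```

```bash
python3 - <<'E'
from h import *
p,d,c=cam("wrist","w2"); P=cloud(c,d); np.savez("w2.npz",P=P,p=p)
go(475,1,150,164.3)
P,d,c=cam("top","t2"); np.savez("t2.npz",P=cloud(c,d),p=P)
E
```

```text
delta cm [-0.09 -0.08 11.57] turn 0.4548870789519981 yaw 164.75 t 7.55 pos [474.3   2.  265.7] F [0.3 0.2 0. ] gap 83.5 j6 -1.38
```

View pics/w2.png

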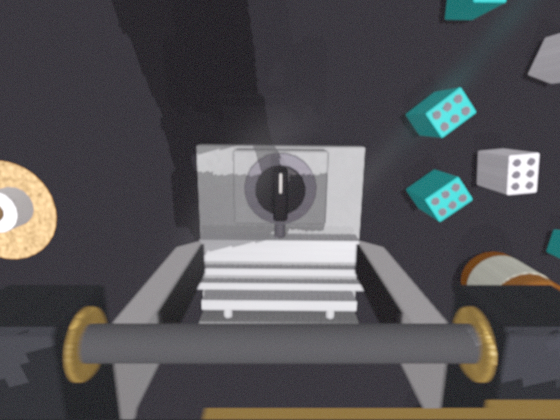

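```bash
cat >> h.py <<'E'
VO=np.array([576.0,-26.5]); VY=np.radians(-15.7)
def V(P):
    c,s=np.cos(VY),np.sin(VY); q=np.asarray(P,float)[...,:2]-VO
    return np.concatenate([q@np.array([[c,-s],[s,c]]),np.asarray(P,float)[...,2:]],-1)
def W(v):
    c,s=np.cos(VY),np.sin(VY); return np.array([[c,-s],[s,c]])@np.asarray(v,float)[:2]+VO
E
python3 - <<'E'
from h import *
for f in ["w2","t2"]:
  P=np.load(f+".npz")["P"]; Q=V(P)
  z=Q[...,2]
  m=(z>84)&(z<96)&(abs(Q[...,0]+105)<40)&(abs(Q[...,1])<40); print(f,"knob",m.sum(),cv2.minAreaRect(Q[m][:,:2].astype(np.float32)))
  for y0 in (-70,-20,30,60):
    print(y0,end=": ")
    for x in range(-60,60,3):
      mm=(abs(Q[...,0]-x)<1.5)&(abs(Q[...,1]-y0)<12)
      print(x, int(np.nanmedian(z[mm])) if mm.sum()>3 else None,end="; ")
    print()
  m=(z>14)&(z<60)&(abs(Q[...,0]+20)<170)&(abs(Q[...,1])<110); q=Q[m]
  print("ext",np.percentile(q[:,0],[0.3,99.7]),"y ext (base part)",np.percentile(q[(q[:,0]<-70)][:,1],[0.5,99.5]), np.percentile(q[(q[:,0]>-50)&(q[:,2]>48)][:,1],[0.5,99.5]))
E
```

```text
w2 knob 756 ((-105.87155151367188, 0.8181324005126953), (49.12286376953125, 13.451017379760742), 0.32285815477371216)
-70: -60 19; -57 19; -54 19; -51 19; -48 36; -45 47; -42 47; -39 47; -36 47; -33 47; -30 47; -27 47; -24 47; -21 None; -18 None; -15 None; -12 19; -9 29; -6 34; -3 34; 0 None; 3 None; 6 19; 9 28; 12 34; 15 34; 18 None; 21 37; 24 44; 27 49; 30 49; 33 49; 36 None; 39 40; 42 40; 45 39; 48 39; 51 40; 54 None; 57 None; 
-20: -60 19; -57 19; -54 19; -51 19; -48 36; -45 47; -42 47; -39 47; -36 47; -33 47; -30 47; -27 47; -24 47; -21 None; -18 None; -15 None; -12 19; -9 29; -6 34; -3 34; 0 None; 3 None; 6 19; 9 28; 12 34; 15 34; 18 None; 21 39; 24 42; 27 49; 30 49; 33 49; 36 None; 39 None; 42 None; 45 None; 48 36; 51 35; 54 None; 57 None; 
30: -60 None; -57 19; -54 19; -51 19; -48 37; -45 47; -42 47; -39 47; -36 47; -33 47; -30 47; -27 47; -24 47; -21 None; -18 None; -15 None; -12 19; -9 27; -6 34; -3 34; 0 None; 3 None; 6 19; 9 28; 12 34; 15 34; 18 None; 21 37; 24 41; 27 49; 30 49; 33 49; 36 None; 39 None; 42 None; 45 None; 48 37; 51 36; 54 None; 57 None; 
60: -60 19; -57 19
[... 1201 characters left out ...]
42 None; -39 None; -36 None; -33 None; -30 None; -27 None; -24 None; -21 None; -18 None; -15 None; -12 21; -9 26; -6 36; -3 36; 0 33; 3 21; 6 20; 9 26; 12 36; 15 36; 18 33; 21 20; 24 44; 27 52; 30 51; 33 51; 36 None; 39 None; 42 21; 45 22; 48 21; 51 44; 54 52; 57 52; 
60: -60 None; -57 None; -54 None; -51 None; -48 None; -45 None; -42 None; -39 None; -36 None; -33 None; -30 None; -27 None; -24 None; -21 None; -18 21; -15 21; -12 22; -9 27; -6 36; -3 34; 0 29; 3 22; 6 22; 9 25; 12 36; 15 36; 18 34; 21 22; 24 43; 27 50; 30 50; 33 51; 36 46; 39 37; 42 22; 45 24; 48 23; 51 45; 54 53; 57 53; 
ext [-22.97493934  84.69307739] y ext (base part) [-76.5244404  -62.29742194] [-92.46524525  90.15355938]
```

carry_out([
  [[0,0,0],7,1],
  [[0,0,0],7,1],
  [[0,0,0],7,1],
  [[0,0,0],7,1],
  [[0,0,0],7,1],
  [[0,0,0],7,1],
  [[0,0,0],7,1],
  [[0,0,0],7,1],
  [[0,0,0],7,1],
  [[0,0,0],7,1],
  [[0,0,0],7,1],
  [[0,0,0],7,1],
])

```text
clock: 8.6
eef_pos: [474.0, 2.0, 264.1]
eef_rot: [-3.139, 0.0, 1.403]
wrist_force: [0.3, 0.3, -0.3]
finger_gap: 93.8
```

carry_out([
  [[2.7,0.07,0.5],0,1],
  [[2.7,0.07,0.5],0,1],
  [[2.7,0.07,0.5],0,1],
  [[2.7,0.07,0.5],0,1],
  [[2.7,0.07,0.5],0,1],
  [[2.7,0.07,0.5],0,1],
  [[2.7,0.07,0.5],0,1],
  [[2.7,0.07,0.5],0,1],
  [[2.7,0.07,0.5],0,1],
  [[0,0,0],0,1],
  [[0,0,0],0,1],
])

```text
clock: 9.52
eef_pos: [519.1, 241.4, 218.6]
eef_rot: [-3.139, 0.002, 1.411]
wrist_force: [-0.5, 0.3, -0.7]
finger_gap: 93.8
```

```bash
cat >> h.py <<'E'
def whites(n="wrist",save=None):
    p,d,c=cam(n,save); P=cloud(c,d); hsv=cv2.cvtColor(p,cv2.COLOR_RGB2HSV)
    z=P[...,2]
    m=((z>56)&(z<65)&(hsv[...,1]<70)).astype(np.uint8)
    m=cv2.morphologyEx(m,cv2.MORPH_OPEN,np.ones((3,3)))
    m=cv2.morphologyEx(m,cv2.MORPH_CLOSE,np.ones((7,7)))
    cs,_=cv2.findContours(m,cv2.RETR_EXTERNAL,cv2.CHAIN_APPROX_NONE)
    for k in cs:
        if cv2.contourArea(k)>300:
            k=k[:,0]; r=cv2.minAreaRect(ray(c,k,60)[:,:2].astype(np.float32)); w,h=r[1]; a=r[2] if w<h else r[2]-90
            print("px",k.mean(0).round(0),"c",np.round(r[0],1),"dim",np.round(r[1],1),"tool yaw",round(a,1))
E
python3 - <<'E'
from h import *
go(522.4,241.5,46,80)
whites(save="w3")
E
```

```text
delta cm [ 0.09  0.37 17.26] turn 0.8556716278787633 yaw 80.86 t 9.52 pos [519.1 241.4 218.6] F [-0.5  0.3 -0.7] gap 93.8 j6 0.53
px [283. 199.] c [522.3 243.9] dim [30.  39.6] tool yaw 80.2
px [155. 131.] c [424.4 318.8] dim [30.  40.1] tool yaw 56.0
px [283.  57.] c [540.  359.1] dim [39.7 30. ] tool yaw -88.4
```

View pics/w3.png

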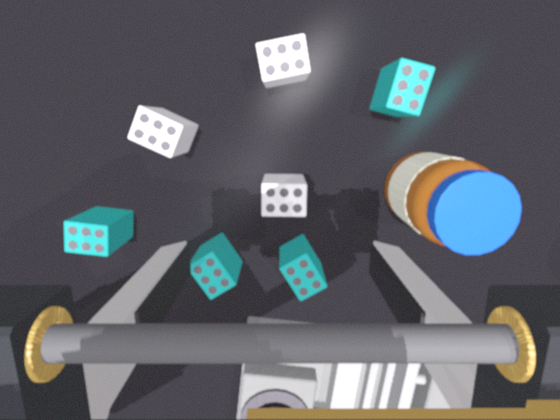

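carry_out([
  [[0.3,0.27,2.5],0.7,0.75],
  [[0,0,2.5],0,0.75],
  [[0,0,2.5],0,0.75],
  [[0,0,2.5],0,0.75],
  [[0,0,2.5],0,0.75],
  [[0,0,2.5],0,0.75],
  [[0,0,1.5],0,0.75],
  [[0,0,0.8],0,0.75],
  [[0,0,0],0,0.75],
  [[0,0,0],0,0],
  [[0,0,0],0,0],
  [[0,0,0],0,0],
  [[0,0,0],0,0],
  [[0,0,0],0,0],
  [[0,0,0],0,0],
  [[0,0,0],0,0],
  [[0,0,0],0,0],
], grip_force=30)

```text
clock: 10.98
eef_pos: [523.2, 243.5, 48.1]
eef_rot: [3.141, -0.0, 1.397]
wrist_force: [-0.7, -0.2, 6.3]
finger_gap: 39.7
```

```bash
python3 - <<'E'
from h import *
go(522.4,243.9,46,80)
w=W([0,0]); print(w); go(*W([0,0]),150,74.3); go(*W([0,-55]),150,74.3); go(*W([0,55]),150,74.3)
E
```

```text
delta cm [ 0.03 -0.08  0.21] turn 0.0565618994429542 yaw 80.06 t 10.98 pos [523.2 243.5  48.1] F [-0.7 -0.2  6.3] gap 39.7 j6 0.55
[576.  -26.5]
delta cm [-25.68   9.87 -10.2 ] turn 5.756561899442957 yaw 80.06 t 10.98 pos [523.2 243.5  48.1] F [-0.7 -0.2  6.3] gap 39.7 j6 0.55
delta cm [-31.15   9.32 -10.2 ] turn 5.756561899442957 yaw 80.06 t 10.98 pos [523.2 243.5  48.1] F [-0.7 -0.2  6.3] gap 39.7 j6 0.55
delta cm [-20.2   10.42 -10.2 ] turn 5.756561899442957 yaw 80.06 t 10.98 pos [523.2 243.5  48.1] F [-0.7 -0.2  6.3] gap 39.7 j6 0.55
```

carry_out([
  [[0,0,-1],0,0],
  [[0,0,-2],0,0],
  [[0,0,-2],0,0],
  [[0,0,-2],0,0],
  [[0,0,-1.5],0,0],
  [[0,0,0],5.8,0],
  [[-1.5,0.6,0],0,0],
  [[-2.5,1.0,0],0,0],
  [[-2.5,1.0,0],0,0],
  [[-2.5,1.1,0],0,0],
  [[-2.5,1.1,0],0,0],
  [[-2.5,1.1,0],0,0],
  [[-2.5,1.1,0],0,0],
  [[-2.5,1.1,0],0,0],
  [[-2.5,1.1,0],0,0],
  [[-2.5,1.1,0],0,0],
  [[-2.5,1.1,0],0,0],
  [[-2.2,1.1,0],0,0],
  [[-1.3,0,0],0,0],
  [[0,0,0],0,0],
])

```text
clock: 12.65
eef_pos: [561.2, -81.3, 132.5]
eef_rot: [-3.141, 0.0, 1.294]
wrist_force: [0.1, 0.1, -1.0]
finger_gap: 39.7
```

```bash
python3 - <<'E'
from h import *
go(*W([0,-55]),83,74.3)
E
```

```text
delta cm [ 0.18 -0.06  4.95] turn -0.18700512395312785 yaw 74.11 t 12.65 pos [561.2 -81.3 132.5] F [ 0.1  0.1 -1. ] gap 39.7 j6 0.07
```

carry_out([
  [[0.18,-0.06,1],-0.2,0],
  [[0,0,1.5],0,0],
  [[0,0,1.2],0,0],
  [[0,0,0.6],0,0],
  [[0,0,0.3],0,0],
  [[0,0,0.2],0,0],
  [[0,0,0],0,0],
  [[0,0,0],0,0],
])

```text
clock: 13.32
eef_pos: [562.0, -77.3, 84.9]
eef_rot: [3.141, -0.0, 1.3]
wrist_force: [0.9, -0.3, -1.3]
finger_gap: 40.0
```

```bash
python3 - <<'E'
from h import *
go(*W([0,-55]),83,74.3)
E
```

```text
delta cm [-0.23 -0.03  0.19] turn 0.1622458213597895 yaw 74.46 t 13.32 pos [562.  -77.3  84.9] F [ 0.9 -0.3 -1.3] gap 40.0 j6 0.07
```

carry_out([
  [[-0.1,-0.03,0.1],0,0],
  [[0,0,0.1],0,0],
  [[0,0,0],0,0],
  [[0,0,0],0,0],
])

```text
clock: 13.65
eef_pos: [561.5, -78.5, 83.1]
eef_rot: [3.14, -0.0, 1.299]
wrist_force: [-1.6, -0.1, 3.6]
finger_gap: 40.0
```

Contact on the parallels. Release and rise, then head for block A.

carry_out([
  [[0,0,0],0,0.6],
  [[0,0,0],0,0.6],
  [[0,0,0],0,0.6],
  [[0,0,0],0,0.6],
  [[0,0,0],0,0.6],
  [[0,0,-1],0,0.75],
  [[0,0,-2.5],0,0.75],
  [[0,0,-3],0,0.75],
  [[0,0,-3],0,0.75],
  [[0,0,-2.5],0,0.75],
  [[0,0,0],0,0.75],
  [[0,0,0],0,0.75],
])

```text
clock: 14.65
eef_pos: [561.5, -78.4, 204.2]
eef_rot: [3.139, -0.0, 1.299]
wrist_force: [0.4, 0.4, -0.9]
finger_gap: 70.3
```

```bash
cat >> h.py <<'E'
def row(save=None,zr=(90,103)):
    p,d,c=cam("wrist",save); P=cloud(c,d); Q=V(P); z=Q[...,2]
    m=((z>zr[0])&(z<zr[1])&(abs(Q[...,0])<50)&(abs(Q[...,1])<110)).astype(np.uint8)
    m=cv2.morphologyEx(m,cv2.MORPH_OPEN,np.ones((3,3)))
    m=cv2.morphologyEx(m,cv2.MORPH_CLOSE,np.ones((5,5)))
    cs,_=cv2.findContours(m,cv2.RETR_EXTERNAL,cv2.CHAIN_APPROX_NONE)
    for k in cs:
        if cv2.contourArea(k)>200:
            mm=np.zeros_like(m); cv2.drawContours(mm,[k],-1,1,-1); mm=cv2.erode(mm,np.ones((5,5)))
            zz=np.nanmedian(z[mm>0]); lo,hi=np.nanpercentile(z[mm>0],[10,90]); k=k[:,0]
            r=cv2.minAreaRect(V(ray(c,k,zz))[:,:2].astype(np.float32)); print("px",k.mean(0).round(0),"vise c",np.round(r[0],1),"dim",np.round(r[1],1),"ang",round(r[2],1),"ztop",zz.round(2))
E
python3 - <<'E'
from h import *
row("w4"); s=0
go(424.4,318.8,160,56)
E
```

```text
px [279. 216.] vise c [ -0.2 -53.7] dim [39.7 29.7] ang 0.1 ztop 94.57
delta cm [ 34.59 -23.81   4.26] turn 18.453704434378565 yaw 74.45 t 14.7 pos [561.  -78.2 202.6] F [ 0.3 -0.1 -0.5] gap 70.7 j6 0.07
```

View pics/w4.png

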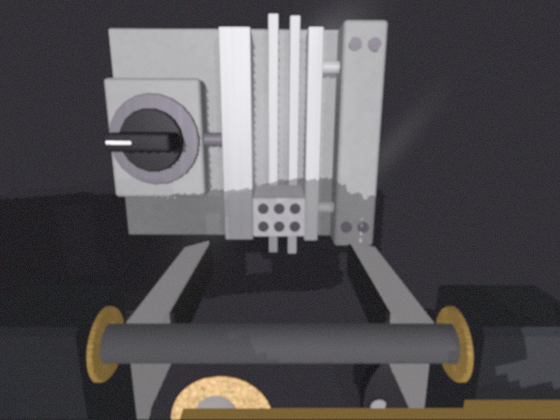

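carry_out([
  [[1.4,-1.0,0],0,0.75],
  [[2.05,-1.4,0],0,0.75],
  [[2.05,-1.4,0],0,0.75],
  [[2.05,-1.4,0],0,0.75],
  [[2.05,-1.4,0],0,0.75],
  [[2.05,-1.4,0],0,0.75],
  [[2.05,-1.4,0],0,0.75],
  [[2.05,-1.4,0],0,0.75],
  [[2.05,-1.4,0],0,0.75],
  [[2.05,-1.4,0],0,0.75],
  [[2.05,-1.4,0],0,0.75],
  [[2.05,-1.4,0],0,0.75],
  [[2.05,-1.4,0],0,0.75],
  [[2.05,-1.4,0],0,0.75],
  [[2.05,-1.4,0],0,0.75],
  [[2.05,-1.4,0],0,0.75],
  [[2.05,-1.4,0],0,0.75],
  [[0.4,-0.4,0],6,0.75],
  [[0,0,0],6.2,0.75],
  [[0,0,0],6.2,0.75],
])

```text
clock: 16.37
eef_pos: [423.8, 319.1, 201.0]
eef_rot: [-3.141, 0.002, 0.974]
wrist_force: [0.3, -0.1, 0.6]
finger_gap: 70.4
```

carry_out([
  [[0,0,0],0,0.75],
  [[0,0,0],0,0.75],
])

```text
clock: 16.53
eef_pos: [424.3, 318.6, 201.5]
eef_rot: [-3.141, 0.002, 0.982]
wrist_force: [-0.9, 0.3, 0.4]
finger_gap: 70.3
```

```bash
python3 - <<'E'
from h import *
whites(save="w5")
go(424.4,318.8,47,56)
E
```

```text
px [279. 206.] c [423.8 319.3] dim [29.3 39.1] tool yaw 56.3
px [550. 148.] c [632.1 236.5] dim [56.1 14.4] tool yaw -23.2
px [374.  83.] c [539.4 359.7] dim [40.2 29.8] tool yaw -88.4
delta cm [ 3.000e-02 -1.000e-02  1.547e+01] turn 0.26519069073037826 yaw 56.27 t 16.58 pos [424.4 318.6 201.7] F [0.2 0.1 1. ] gap 70.8 j6 1.16
```

carry_out([
  [[0,0,2.2],0,0.75],
  [[0,0,2.7],0,0.75],
  [[0,0,2.7],0,0.75],
  [[0,0,2.7],0,0.75],
  [[0,0,2.7],0,0.75],
  [[0,0,1.6],0,0.75],
  [[0,0,0.7],0,0.75],
  [[0,0,0],0,0.75],
  [[0,0,0],0,0],
  [[0,0,0],0,0],
  [[0,0,0],0,0],
  [[0,0,0],0,0],
  [[0,0,0],0,0],
  [[0,0,0],0,0],
  [[0,0,0],0,0],
  [[0,0,0],0,0],
])

```text
clock: 17.92
eef_pos: [424.9, 319.0, 50.1]
eef_rot: [3.141, -0.001, 0.978]
wrist_force: [-1.0, -0.4, 6.6]
finger_gap: 39.7
```

```bash
python3 - <<'E'
from h import *
go(*W([0,0]),83,74.3)
E
```

```text
delta cm [-20.22  31.83  -3.3 ] turn -18.243487693247772 yaw 56.06 t 17.92 pos [424.9 319.   50.1] F [-1.  -0.4  6.6] gap 39.7 j6 1.17
```

carry_out([
  [[0,0,-1],0,0],
  [[0,0,-2],0,0],
  [[0,0,-2],0,0],
  [[0,0,-2],-6,0],
  [[0,0,-1.5],-6,0],
  [[0,0,0],-6.2,0],
  [[-1.2,1.0,0],0,0],
  [[-2.1,1.7,0],0,0],
  [[-2.2,1.8,0],0,0],
  [[-2.2,1.8,0],0,0],
  [[-2.2,1.8,0],0,0],
  [[-2.2,1.8,0],0,0],
  [[-2.2,1.8,0],0,0],
  [[-2.2,1.8,0],0,0],
  [[-2.2,1.8,0],0,0],
  [[-2.2,1.8,0],0,0],
  [[-2.2,1.8,0],0,0],
  [[-2.2,1.8,0],0,0],
  [[-2.2,1.8,0],0,0],
  [[-1.5,1.2,0],0,0],
])

```text
clock: 19.58
eef_pos: [574.5, -26.8, 134.9]
eef_rot: [3.141, 0.0, 1.295]
wrist_force: [0.1, -0.0, -1.4]
finger_gap: 39.9
```

carry_out([
  [[0,0,0],0,0],
  [[0,0,0],0,0],
])

```text
clock: 19.75
eef_pos: [573.9, -25.1, 134.6]
eef_rot: [-3.141, -0.0, 1.294]
wrist_force: [-0.4, -0.3, -1.8]
finger_gap: 40.0
```

```bash
python3 - <<'E'
from h import *
go(*W([0,0]),85,74.3)
E
```

```text
delta cm [-0.07  0.24  4.96] turn -0.13537761169872908 yaw 74.16 t 19.75 pos [573.9 -25.1 134.6] F [-0.4 -0.3 -1.8] gap 40.0 j6 0.17
```

carry_out([
  [[-0.07,0.24,0.5],0,0],
  [[0,0,1.5],0,0],
  [[0,0,1.4],0,0],
  [[0,0,0.8],0,0],
  [[0,0,0.5],0,0],
  [[0,0,0.2],0,0],
  [[0,0,0],0,0],
  [[0,0,0],0,0],
])

```text
clock: 20.42
eef_pos: [576.4, -25.7, 86.0]
eef_rot: [3.141, -0.0, 1.296]
wrist_force: [0.1, -0.5, -1.6]
finger_gap: 39.6
```

```bash
python3 - <<'E'
from h import *
go(*W([0,0]),85,74.3)
E
```

```text
delta cm [-0.08 -0.02  0.1 ] turn -0.03292627709556939 yaw 74.27 t 20.42 pos [576.4 -25.7  86. ] F [ 0.1 -0.5 -1.6] gap 39.6 j6 0.17
```

carry_out([
  [[0,0,0.1],0,0],
  [[0,0,0.1],0,0],
  [[0,0,0],0,0],
  [[0,0,0],0,0],
])

```text
clock: 20.75
eef_pos: [576.6, -25.9, 85.0]
eef_rot: [3.14, -0.0, 1.296]
wrist_force: [-5.6, 0.7, 11.9]
finger_gap: 39.9
```

carry_out([
  [[0,0,0],0,0.6],
  [[0,0,0],0,0.6],
  [[0,0,0],0,0.6],
  [[0,0,0],0,0.6],
  [[0,0,0],0,0.6],
  [[0,0,-1],0,0.75],
  [[0,0,-2.5],0,0.75],
  [[0,0,-3],0,0.75],
  [[0,0,-3],0,0.75],
  [[0,0,-2.5],0,0.75],
  [[0,0,0],0,0.75],
  [[0,0,0],0,0.75],
])

```text
clock: 21.75
eef_pos: [576.5, -25.9, 205.2]
eef_rot: [3.139, -0.001, 1.296]
wrist_force: [-0.2, 0.3, -1.2]
finger_gap: 70.4
```

```bash
python3 - <<'E'
from h import *
row("w6")
go(539.7,359.4,47,91.6)
E
```

```text
px [279. 281.] vise c [ -0.1 -52.7] dim [30.9 39.7] ang 89.9 ztop 94.52
px [279. 216.] vise c [0.1 0.6] dim [29.8 39.7] ang 89.9 ztop 94.55
delta cm [ 36.1  -13.96  15.66] turn -17.34898276811893 yaw 74.25 t 21.8 pos [576.  -25.9 203.6] F [-0.6 -0.4 -0.2] gap 70.6 j6 0.17
```

carry_out([
  [[1.3,-0.5,0],0,0.75],
  [[2.5,-1.0,0],0,0.75],
  [[2.7,-1.0,0],0,0.75],
  [[2.7,-1.0,0],0,0.75],
  [[2.7,-1.0,0],0,0.75],
  [[2.7,-1.0,0],0,0.75],
  [[2.7,-1.0,0],0,0.75],
  [[2.7,-1.0,0],0,0.75],
  [[2.7,-1.0,0],0,0.75],
  [[2.7,-1.0,0],0,0.75],
  [[2.7,-1.1,0],0,0.75],
  [[2.7,-1.1,0],0,0.75],
  [[2.7,-1.1,0],0,0.75],
  [[2.6,-1.1,0],0,0.75],
  [[0,0,0],-5.7,0.75],
  [[0,0,0],-5.7,0.75],
  [[0,0,0],-5.9,0.75],
  [[0,0,0],0,0.75],
  [[0,0,0],0,0.75],
])

```text
clock: 23.38
eef_pos: [539.7, 359.6, 202.4]
eef_rot: [-3.14, 0.001, 1.595]
wrist_force: [0.4, 0.3, 0.5]
finger_gap: 70.7
```

```bash
python3 - <<'E'
from h import *
whites(save="w7")
go(539.7,359.4,47,91.6)
E
```

```text
px [397. 252.] c [640.2 321.1] dim [30.6 21.9] tool yaw -23.5
px [280. 206.] c [540.1 359.9] dim [39.7 29.4] tool yaw -88.6
delta cm [ 0.    0.   15.57] turn -0.2499877842656133 yaw 91.35 t 23.43 pos [539.9 359.5 202.7] F [-0.1 -1.   0.2] gap 70.6 j6 0.51
```

carry_out([
  [[0,0,2.2],0,0.75],
  [[0,0,2.7],0,0.75],
  [[0,0,2.7],0,0.75],
  [[0,0,2.7],0,0.75],
  [[0,0,2.7],0,0.75],
  [[0,0,1.7],0,0.75],
  [[0,0,0.7],0,0.75],
  [[0,0,0],0,0.75],
  [[0,0,0],0,0],
  [[0,0,0],0,0],
  [[0,0,0],0,0],
  [[0,0,0],0,0],
  [[0,0,0],0,0],
  [[0,0,0],0,0],
  [[0,0,0],0,0],
  [[0,0,0],0,0],
])

```text
clock: 24.77
eef_pos: [540.6, 359.4, 50.1]
eef_rot: [3.141, -0.0, 1.598]
wrist_force: [-0.4, -1.7, 6.5]
finger_gap: 39.9
```

```bash
python3 - <<'E'
from h import *
go(*W([0,54]),83,74.3);print(W([0,54]))
E
```

```text
delta cm [-33.51   4.1   -3.3 ] turn 17.244368139045847 yaw 91.54 t 24.77 pos [540.6 359.4  50.1] F [-0.4 -1.7  6.5] gap 39.9 j6 0.5
[590.61242408  25.48535431]
```

carry_out([
  [[0,0,-1],0,0],
  [[0,0,-2],0,0],
  [[0,0,-2],0,0],
  [[0,0,-2],5.7,0],
  [[0,0,-1.5],5.7,0],
  [[0,0,0],5.8,0],
  [[-1.2,0.5,0],0,0],
  [[-2.2,1.0,0],0,0],
  [[-2.3,1.0,0],0,0],
  [[-2.3,1.0,0],0,0],
  [[-2.3,1.0,0],0,0],
  [[-2.3,1.0,0],0,0],
  [[-2.3,1.0,0],0,0],
  [[-2.3,1.1,0],0,0],
  [[-2.3,1.1,0],0,0],
  [[-2.3,1.1,0],0,0],
  [[-2.3,1.1,0],0,0],
  [[-2.3,1.1,0],0,0],
  [[-2.3,1.0,0],0,0],
  [[-2.0,0.8,0],0,0],
])

```text
clock: 26.43
eef_pos: [589.8, 23.9, 134.0]
eef_rot: [-3.14, 0.0, 1.301]
wrist_force: [0.4, 1.1, -1.0]
finger_gap: 39.9
```

carry_out([
  [[0,0,0],0,0],
  [[0,0,0],0,0],
  [[0,0,0],0,0],
])

```text
clock: 26.68
eef_pos: [589.9, 26.4, 134.2]
eef_rot: [-3.141, 0.0, 1.299]
wrist_force: [-0.9, 0.5, -0.9]
finger_gap: 39.4
```

```bash
python3 - <<'E'
from h import *
go(*W([0,54]),85,74.3)
E
```

```text
delta cm [-0.07  0.09  4.92] turn 0.14672497510373717 yaw 74.45 t 26.68 pos [589.9  26.4 134.2] F [-0.9  0.5 -0.9] gap 39.4 j6 0.25
```

carry_out([
  [[-0.07,0.09,0.5],0.1,0],
  [[0,0,1.5],0,0],
  [[0,0,1.4],0,0],
  [[0,0,0.8],0,0],
  [[0,0,0.5],0,0],
  [[0,0,0.2],0,0],
  [[0,0,0],0,0],
  [[0,0,0.1],0,0],
  [[0,0,0],0,0],
  [[0,0,0],0,0],
])

```text
clock: 27.52
eef_pos: [591.5, 25.6, 85.1]
eef_rot: [3.14, -0.0, 1.296]
wrist_force: [-0.9, 1.2, 3.9]
finger_gap: 39.8
```

carry_out([
  [[0,0,0],0,0.6],
  [[0,0,0],0,0.6],
  [[0,0,0],0,0.6],
  [[0,0,0],0,0.6],
  [[0,0,0],0,0.6],
  [[0,0,-1],0,0.75],
  [[0,0,-2.5],0,0.75],
  [[0,0,-3],0,0.75],
  [[0,0,-3],0,0.75],
  [[0,0,-2.5],0,0.75],
  [[0,0,0],0,0.75],
  [[0,0,0],0,0.75],
])

```text
clock: 28.52
eef_pos: [591.5, 25.5, 206.2]
eef_rot: [3.139, -0.001, 1.296]
wrist_force: [0.4, -0.6, 0.2]
finger_gap: 70.7
```

```bash
python3 - <<'E'
from h import *
row("w8")
go(475,2,86,164.3)
E
```

```text
px [278. 280.] vise c [0.1 1.3] dim [31.  39.5] ang 89.9 ztop 94.5
px [279. 214.] vise c [ 0.5 55.5] dim [29.8 39.7] ang 89.9 ztop 94.52
delta cm [ -5.41 -10.53  11.86] turn 89.95074689409898 yaw 74.25 t 28.57 pos [591.   25.5 204.6] F [ 0.3  0.3 -0. ] gap 70.4 j6 0.26
```

View pics/w8.png

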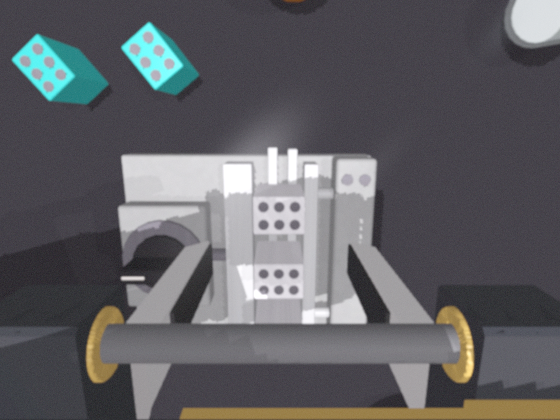

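carry_out([
  [[-1.3,-2.6,0],0,0.6],
  [[-1.3,-2.6,0],0,0.6],
  [[-1.4,-2.7,0],0,0.6],
  [[-1.4,-2.6,0],0,0.6],
  [[0,0,0],-7,0.6],
  [[0,0,0],-7,0.6],
  [[0,0,0],-7,0.6],
  [[0,0,0],-7,0.6],
  [[0,0,0],-7,0.6],
  [[0,0,0],-7,0.6],
  [[0,0,0],-7,0.6],
  [[0,0,0],-7,0.6],
  [[0,0,0],-7,0.6],
  [[0,0,0],-7,0.6],
  [[0,0,0],-7,0.6],
  [[0,0,0],-7,0.6],
  [[0,0,0],-6,0.6],
  [[0,0,0],0,0.6],
  [[0,0,0],0,0.6],
])

```text
clock: 30.15
eef_pos: [475.0, 2.0, 203.6]
eef_rot: [-3.141, -0.002, 2.863]
wrist_force: [-0.7, 0.1, 0.3]
finger_gap: 56.1
```

```bash
python3 - <<'E'
from h import *
p,d,c=cam("wrist","w9"); Q=V(cloud(c,d)); z=Q[...,2]
m=(z>84)&(z<96)&(abs(Q[...,0]+105)<40)&(abs(Q[...,1])<40); print("knob",m.sum(),cv2.minAreaRect(Q[m][:,:2].astype(np.float32)))
go(475,2,86,164.3)
E
```

```text
knob 1103 ((-105.81587982177734, 0.7429795265197754), (48.92939758300781, 13.924263000488281), 0.1703764647245407)
delta cm [-1.000e-02 -0.000e+00  1.178e+01] turn -0.27134509711029864 yaw 164.03 t 30.2 pos [475.1   2.  203.8] F [-0.2 -0.4 -0.3] gap 56.4 j6 -1.36
```

carry_out([
  [[0,0,2],0,0.6],
  [[0,0,2.5],0,0.6],
  [[0,0,2.5],0,0.6],
  [[0,0,2.5],0,0.6],
  [[0,0,1.5],0,0.6],
  [[0,0,0.8],0,0.6],
  [[0,0,0],0,0.6],
  [[0,0,0],0,0],
  [[0,0,0],0,0],
  [[0,0,0],0,0],
  [[0,0,0],0,0],
  [[0,0,0],0,0],
  [[0,0,0],0,0],
  [[0,0,0],0,0],
  [[0,0,0],0,0],
  [[0,0,0],0,0],
  [[0,0,0],0,0],
], grip_force=40)

```text
clock: 31.62
eef_pos: [475.5, 2.2, 86.6]
eef_rot: [3.141, 0.0, 2.867]
wrist_force: [0.4, 4.2, 3.7]
finger_gap: 13.6
```

carry_out([
  [[0,0,0],3,0],
  [[0,0,0],4,0],
  [[0,0,0],4,0],
  [[0,0,0],4,0],
  [[0,0,0],4,0],
  [[0,0,0],4,0],
  [[0,0,0],4,0],
  [[0,0,0],4,0],
  [[0,0,0],4,0],
  [[0,0,0],4,0],
  [[0,0,0],0,0],
])

```text
clock: 32.53
eef_pos: [475.3, 1.9, 86.6]
eef_rot: [-3.141, 0.0, 2.182]
wrist_force: [-2.7, 1.6, 5.6]
finger_gap: 13.5
```

```bash
python3 -c "
from h import *
s=manip.read_state();print(s['eef_pos'],np.degrees(s['eef_rot']),s['moment'],s['wrist_force'],s['finger_gap'])"
```

```text
[475.30984809   1.90689486  86.64629887] [-1.79980248e+02  6.43347709e-03  1.25003419e+02] [ 0.23819296  0.25983591 -0.11527756] [-2.66566673  1.56460869  5.64092522] 13.528675643306592
```

carry_out([
  [[0,0,0],4,0],
  [[0,0,0],4,0],
  [[0,0,0],4,0],
  [[0,0,0],4,0],
  [[0,0,0],4,0],
  [[0,0,0],4,0],
  [[0,0,0],4,0],
  [[0,0,0],4,0],
  [[0,0,0],4,0],
  [[0,0,0],4,0],
  [[0,0,0],0,0],
  [[0,0,0],0,0],
])

```text
clock: 33.53
eef_pos: [474.9, 1.8, 86.6]
eef_rot: [-3.14, 0.001, 1.488]
wrist_force: [-5.6, 0.3, 9.1]
finger_gap: 13.8
```

```bash
python3 -c "
from h import *
s=manip.read_state();print(s['eef_pos'],np.degrees(s['eef_rot']),s['moment'],s['wrist_force'],s['finger_gap'])"
```

```text
[474.90181507   1.82353925  86.6262619 ] [-1.79925380e+02  3.25876063e-02  8.52392398e+01] [ 0.02090819  1.015615   -0.04940749] [-5.64929704  0.29269508  9.08814817] 13.846562809972658
```

carry_out([
  [[0,0,0],2,0],
  [[0,0,0],0,0],
  [[0,0,0],0,0],
])

```text
clock: 33.78
eef_pos: [474.9, 1.8, 86.6]
eef_rot: [-3.14, 0.001, 1.454]
wrist_force: [-5.7, -0.1, 9.1]
finger_gap: 13.9
```

```bash
python3 -c "
from h import *
s=manip.read_state();print(s['eef_pos'],np.degrees(s['eef_rot']),s['moment'],s['wrist_force'],s['finger_gap'])"
```

```text
[474.87906569   1.80216999  86.62399693] [-1.79926590e+02  4.33140087e-02  8.32809631e+01] [0.018578   1.04449819 0.34150372] [-5.70799894 -0.13618855  9.05038715] 13.858492886128543
```

carry_out([
  [[0,0,0],-1,0],
  [[0,0,0],0,0.5],
  [[0,0,0],0,0.5],
  [[0,0,0],0,0.5],
  [[0,0,0],0,0.5],
  [[0,0,-1],0,0.5],
  [[0,0,-2],0,0.5],
  [[0,0,-3],0,0.5],
  [[0,0,-3],0,0.5],
  [[0,0,-3],0,0.6],
  [[0,0,-2],0,0.6],
  [[0,0,0],0,0.6],
  [[0,0,0],0,0.6],
])

```text
clock: 34.87
eef_pos: [475.6, 2.0, 227.6]
eef_rot: [3.139, -0.0, 1.47]
wrist_force: [0.6, 1.1, -0.9]
finger_gap: 56.4
```

```bash
python3 - <<'E'
from h import *
p,d,c=cam("wrist","w10"); Q=V(cloud(c,d)); z=Q[...,2]
m=(z>84)&(z<96)&(abs(Q[...,0]+105)<40)&(abs(Q[...,1])<40); print("knob",m.sum(),cv2.minAreaRect(Q[m][:,:2].astype(np.float32)))
row()
cam("scene","s10"); cam("top","t10")
go(475,2,86,164.3)
E
```

```text
knob 938 ((-105.78294372558594, 1.275360107421875), (13.600045204162598, 48.42639923095703), 10.195943832397461)
px [401. 286.] vise c [ 10.4 -43.5] dim [28.1 44.3] ang 44.4 ztop 98.45
px [413. 232.] vise c [5.5 1.2] dim [42.5 31.1] ang 0.1 ztop 98.6
px [431. 167.] vise c [ 5.5 54.6] dim [29.8 42.7] ang 90.0 ztop 98.64
delta cm [-0.    0.03 13.95] turn -80.05358394975207 yaw 84.25 t 35.07 pos [475.    2.  225.5] F [ 0.8 -0.9  0.1] gap 56.5 j6 0.03
```

View pics/w10.png

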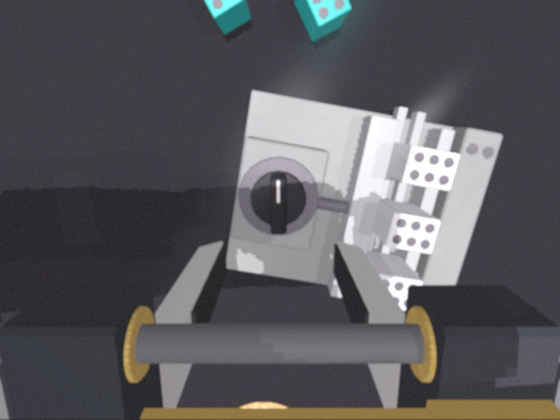

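View pics/s10.png

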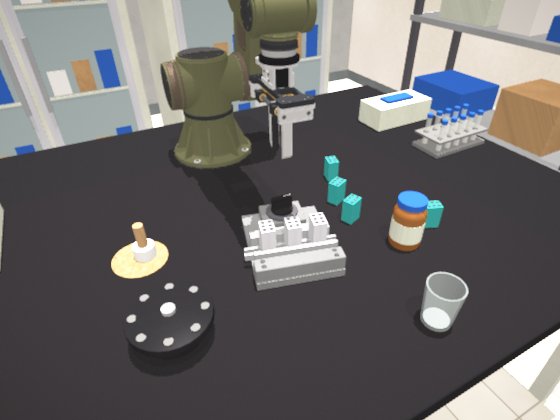

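carry_out([
  [[-1.5,-0.1,0],0,0.6],
  [[-2.8,-0.2,0],0,0.6],
  [[-2.8,-0.2,0],0,0.6],
  [[-2.8,-0.2,0],0,0.6],
  [[-2.8,-0.2,0],0,0.6],
  [[-2.8,-0.2,0],0,0.6],
  [[-2.8,-0.2,0],0,0.6],
  [[-2.8,-0.2,0],0,0.6],
  [[-2.8,-0.2,0],0,0.6],
  [[-2.8,-0.2,0],0,0.6],
  [[-2.8,-0.2,0],0,0.6],
  [[-2.3,-0.2,0],0,0.6],
  [[0,0,0],0,0.6],
  [[0,0,0],0,0.6],
])

```text
clock: 36.23
eef_pos: [420.1, -312.5, 225.4]
eef_rot: [-3.14, -0.001, 1.469]
wrist_force: [0.4, 0.2, -0.2]
finger_gap: 56.8
```

```bash
cat >> h.py <<'E'
def tamp(save=None):
    p,d,c=cam("wrist",save); P=cloud(c,d); z=P[...,2]
    near=np.hypot(P[...,0]-422,P[...,1]+320)<130
    m=((z>82)&(z<94)&near).astype(np.uint8)
    cs,_=cv2.findContours(m,cv2.RETR_EXTERNAL,cv2.CHAIN_APPROX_NONE)
    for k in cs:
        if cv2.contourArea(k)>60:
            k=k[:,0]; print("handle",k.mean(0).round(0),cv2.minEnclosingCircle(ray(c,k,87)[:,:2].astype(np.float32)), np.nanmedian(z[m>0]))
    m=((z>27)&(z<36)&near); 
    if m.sum()>50: print("foot",np.nanmean(P[m],0).round(1),cv2.minEnclosingCircle(P[m][:,:2].astype(np.float32)))
    hsv=cv2.cvtColor(p,cv2.COLOR_RGB2HSV)
    o=((hsv[...,0]>8)&(hsv[...,0]<25)&(hsv[...,1]>80)&(hsv[...,2]>90)&(z<8)&(z>-5)).astype(np.uint8)
    cs,_=cv2.findContours(o,cv2.RETR_EXTERNAL,cv2.CHAIN_APPROX_NONE)
    if cs:
        k=np.concatenate([q[:,0] for q in cs if cv2.contourArea(q)>100]); X=ray(c,k,2)[:,:2]
        h=cv2.convexHull(X.astype(np.float32)); print("mat",cv2.minEnclosingCircle(h))
E
python3 - <<'E'
from h import *
tamp("w11")
go(421,-312,80,84)
E
```

```text
handle [279. 204.] ((419.753662109375, -309.6168212890625), 10.859670639038086) 86.21959578773385
foot [ 420.1 -304.7   31.3] ((419.4454345703125, -310.2877502441406), 23.858509063720703)
mat ((422.6920166015625, -324.1157531738281), 60.76883316040039)
delta cm [-0.03  0.08 14.56] turn 0.21291501119978307 yaw 84.21 t 36.28 pos [ 420.4 -311.7  225.6] F [-0.7  1.  -0.4] gap 56.4 j6 -0.61
```

View pics/w11.png

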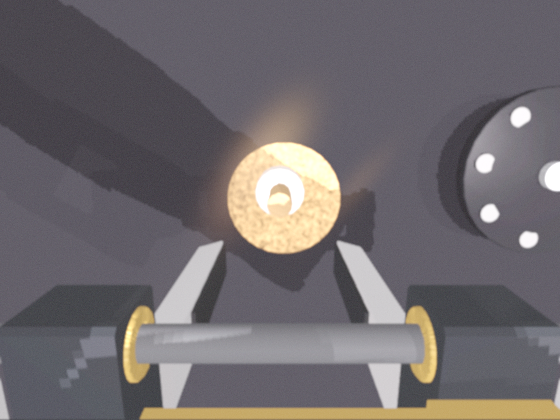

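carry_out([
  [[0.2,-0.08,2],0,0.6],
  [[0,0,3],0,0.6],
  [[0,0,3],0,0.6],
  [[0,0,3],0,0.6],
  [[0,0,3],0,0.6],
  [[0,0,1.6],0,0.6],
  [[0,0,0.8],0,0.6],
  [[0,0,0],0,0.6],
  [[0,0,0],0,0],
  [[0,0,0],0,0],
  [[0,0,0],0,0],
  [[0,0,0],0,0],
  [[0,0,0],0,0],
  [[0,0,0],0,0],
  [[0,0,0],0,0],
  [[0,0,0],0,0],
], grip_force=55)

```text
clock: 37.62
eef_pos: [420.1, -310.1, 62.8]
eef_rot: [3.141, 0.0, 1.47]
wrist_force: [-0.8, 0.5, 5.8]
finger_gap: 21.5
```

```bash
python3 - <<'E'
from h import *
for y in (-53,1,55): go(*W([7.5,y]),180,84); print(W([7.5,y]))
E
```

```text
delta cm [ 24.43  12.49 -11.72] turn 0.24593625792766716 yaw 84.25 t 37.62 pos [ 420.1 -310.1   62.8] F [-0.8  0.5  5.8] gap 21.5 j6 -0.61
[568.87836446 -79.55216591]
delta cm [ 29.75  13.42 -11.72] turn 0.24593625792766716 yaw 84.25 t 37.62 pos [ 420.1 -310.1   62.8] F [-0.8  0.5  5.8] gap 21.5 j6 -0.61
[583.49078854 -27.5668116 ]
delta cm [ 35.07  14.36 -11.72] turn 0.24593625792766716 yaw 84.25 t 37.62 pos [ 420.1 -310.1   62.8] F [-0.8  0.5  5.8] gap 21.5 j6 -0.61
[598.10321263  24.41854271]
```

carry_out([
  [[0,0,-0.7],0,0],
  [[0,0,-1.5],0,0],
  [[0,0,-2],0,0],
  [[0,0,-2],0,0],
  [[0,0,-2],0,0],
  [[0,0,-2],0,0],
  [[0,0,-1.5],0,0],
  [[1.2,0.6,0],0,0],
  [[2.1,1.1,0],0,0],
  [[2.3,1.2,0],0,0],
  [[2.3,1.2,0],0,0],
  [[2.3,1.2,0],0,0],
  [[2.3,1.2,0],0,0],
  [[2.3,1.2,0],0,0],
  [[2.3,1.2,0],0,0],
  [[2.3,1.2,0],0,0],
  [[2.3,1.1,0],0,0],
  [[1.8,0.9,0],0,0],
  [[0.9,0.4,0],0,0],
  [[0,0,0],0,0],
])

```text
clock: 39.28
eef_pos: [569.2, -78.4, 179.3]
eef_rot: [-3.141, -0.0, 1.472]
wrist_force: [-0.6, 0.3, -2.3]
finger_gap: 21.4
```

```bash
python3 - <<'E'
from h import *
cam("scene","s12"); cam("wrist","w12")
go(*W([7.5,-53]),162,84)
E
```

```text
delta cm [0.08 0.04 1.73] turn 0.26258878987131595 yaw 84.26 t 39.38 pos [568.4 -80.3 179.3] F [-0.1 -0.2 -2.8] gap 21.3 j6 -0.1
```

View pics/s12.png

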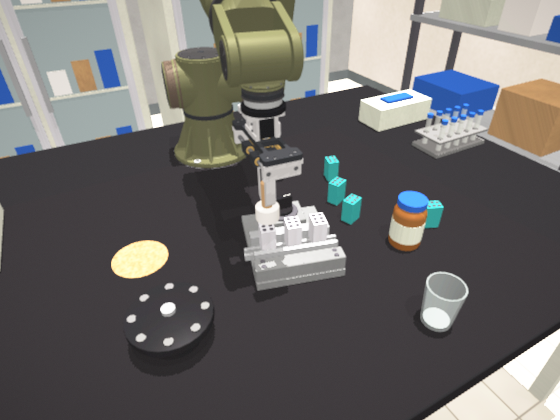

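View pics/w12.png

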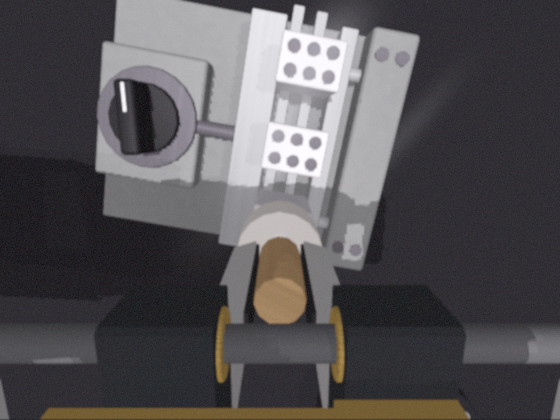

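carry_out([
  [[0,0,0.8],0,0],
  [[0,0,0.6],0,0],
  [[0,0,0.3],0,0],
  [[0,0,0],0,0],
  [[0,0,0.1],0,0],
  [[0,0,0.1],0,0],
  [[0,0,0],0,0],
])

```text
clock: 39.97
eef_pos: [568.8, -79.8, 160.4]
eef_rot: [3.142, -0.0, 1.47]
wrist_force: [-0.4, 0.3, -2.8]
finger_gap: 21.3
```

carry_out([
  [[0,0,0.1],0,0],
  [[0,0,0.1],0,0],
  [[0,0,0],0,0],
])

```text
clock: 40.22
eef_pos: [569.0, -79.8, 158.8]
eef_rot: [3.141, 0.0, 1.471]
wrist_force: [-0.8, 0.3, 1.7]
finger_gap: 21.6
```

carry_out([
  [[0,0,0.1],0,0],
  [[0,0,0],0,0],
])

```text
clock: 40.38
eef_pos: [569.0, -79.8, 157.7]
eef_rot: [3.141, 0.0, 1.47]
wrist_force: [-1.2, 0.6, 3.0]
finger_gap: 21.4
```

carry_out([
  [[0,0,0.1],0,0],
  [[0,0,0],0,0],
])

```text
clock: 40.55
eef_pos: [569.0, -79.8, 156.5]
eef_rot: [3.141, 0.0, 1.47]
wrist_force: [-0.7, 0.2, 3.5]
finger_gap: 21.2
```

carry_out([
  [[0,0,0.1],0,0],
  [[0,0,0],0,0],
])

```text
clock: 40.72
eef_pos: [569.0, -79.8, 155.8]
eef_rot: [3.141, -0.0, 1.47]
wrist_force: [-2.0, 0.8, 6.1]
finger_gap: 21.9
```

carry_out([
  [[0,0,0.1],0,0],
  [[0,0,0],0,0],
])

```text
clock: 40.88
eef_pos: [569.1, -79.8, 155.7]
eef_rot: [3.14, 0.0, 1.47]
wrist_force: [-4.7, 0.6, 14.9]
finger_gap: 21.3
```

carry_out([
  [[0,0,0.1],0,0],
  [[0,0,0],0,0],
])

```text
clock: 41.05
eef_pos: [569.3, -79.8, 155.7]
eef_rot: [3.139, 0.0, 1.471]
wrist_force: [-7.1, 1.5, 23.1]
finger_gap: 21.0
```

carry_out([
  [[0,0,-0.5],0,0],
  [[0,0,-1],0,0],
  [[0,0,-1],0,0],
  [[0,0,0],0,0],
  [[0,0,0],0,0],
])

```text
clock: 41.47
eef_pos: [569.1, -79.8, 178.9]
eef_rot: [3.141, 0.0, 1.47]
wrist_force: [-0.4, 0.6, -3.4]
finger_gap: 21.7
```

```bash
python3 - <<'E'
from h import *
go(*W([7.5,1]),161,84)
E
```

```text
delta cm [5.34 0.91 1.79] turn 0.2518884693692911 yaw 84.25 t 41.47 pos [569.1 -79.8 178.9] F [-0.4  0.6 -3.4] gap 21.7 j6 -0.1
```

carry_out([
  [[1.5,0.3,0],0,0],
  [[2.3,0.3,0],0,0],
  [[1.5,0.3,0],0,0],
  [[0,0,0.8],0,0],
  [[0,0,0.7],0,0],
  [[0,0,0.3],0,0],
  [[0,0,0],0,0],
  [[0,0,0.1],0,0],
  [[0,0,0],0,0],
])

```text
clock: 42.22
eef_pos: [583.0, -28.5, 159.3]
eef_rot: [-3.141, 0.0, 1.47]
wrist_force: [0.9, 0.4, -2.2]
finger_gap: 21.1
```

carry_out([
  [[0,0,0.1],0,0],
  [[0,0,0.1],0,0],
  [[0,0,0],0,0],
])

```text
clock: 42.47
eef_pos: [583.2, -28.1, 157.8]
eef_rot: [3.141, 0.0, 1.47]
wrist_force: [-1.5, -0.8, 1.5]
finger_gap: 21.1
```

carry_out([
  [[0,0,0.1],0,0],
  [[0,0,0],0,0],
])

```text
clock: 42.63
eef_pos: [583.2, -28.0, 156.7]
eef_rot: [3.141, 0.0, 1.47]
wrist_force: [-2.2, -0.3, 3.9]
finger_gap: 21.4
```

carry_out([
  [[0,0,0.1],0,0],
  [[0,0,0],0,0],
])

```text
clock: 42.8
eef_pos: [583.2, -27.9, 155.8]
eef_rot: [3.141, 0.0, 1.471]
wrist_force: [-1.7, -0.5, 5.6]
finger_gap: 21.5
```

carry_out([
  [[0,0,0.1],0,0],
  [[0,0,0],0,0],
])

```text
clock: 42.97
eef_pos: [583.4, -27.9, 155.7]
eef_rot: [3.14, 0.0, 1.471]
wrist_force: [-5.1, -0.2, 13.6]
finger_gap: 21.5
```

carry_out([
  [[0,0,0.1],0,0],
  [[0,0,0],0,0],
])

```text
clock: 43.13
eef_pos: [583.5, -27.9, 155.7]
eef_rot: [3.139, 0.0, 1.471]
wrist_force: [-8.3, 0.8, 21.9]
finger_gap: 21.7
```

Home as well (155.7, force climbing). Third block.

carry_out([
  [[0,0,-0.5],0,0],
  [[0,0,-1],0,0],
  [[0,0,-1],0,0],
  [[0,0,0],0,0],
  [[1.5,0.3,0],0,0],
  [[2.3,0.3,0],0,0],
  [[1.5,0.3,0],0,0],
  [[0,0,0.8],0,0],
  [[0,0,0.7],0,0],
  [[0,0,0.3],0,0],
  [[0,0,0],0,0],
  [[0,0,0.1],0,0],
  [[0,0,0],0,0],
])

```text
clock: 44.22
eef_pos: [597.3, 23.3, 159.4]
eef_rot: [-3.141, 0.0, 1.47]
wrist_force: [0.4, -0.1, -2.0]
finger_gap: 21.5
```

```bash
python3 - <<'E'
from h import *
go(*W([7.5,55]),155.7,84)
E
```

```text
delta cm [0.12 0.07 0.37] turn 0.21272887006800545 yaw 84.21 t 44.22 pos [597.3  23.3 159.4] F [ 0.4 -0.1 -2. ] gap 21.5 j6 0.08
```

carry_out([
  [[0,0,0.1],0,0],
  [[0,0,0.1],0,0],
  [[0,0,0],0,0],
])

```text
clock: 44.47
eef_pos: [597.5, 23.7, 157.8]
eef_rot: [3.141, 0.0, 1.47]
wrist_force: [-1.1, -0.7, 1.2]
finger_gap: 21.7
```

carry_out([
  [[0,0,0.1],0,0],
  [[0,0,0.1],0,0],
  [[0,0,0],0,0],
])

```text
clock: 44.72
eef_pos: [597.5, 23.9, 155.8]
eef_rot: [3.141, -0.0, 1.47]
wrist_force: [-1.5, -0.2, 3.5]
finger_gap: 21.2
```

carry_out([
  [[0,0,0.1],0,0],
  [[0,0,0],0,0],
])

```text
clock: 44.88
eef_pos: [597.7, 23.9, 155.8]
eef_rot: [3.14, -0.0, 1.471]
wrist_force: [-5.1, 0.3, 12.9]
finger_gap: 21.2
```

carry_out([
  [[0,0,0.1],0,0],
  [[0,0,0],0,0],
])

```text
clock: 45.05
eef_pos: [597.8, 23.9, 155.7]
eef_rot: [3.139, -0.0, 1.47]
wrist_force: [-7.9, -0.3, 20.7]
finger_gap: 21.5
```

carry_out([
  [[0,0,-0.5],0,0],
  [[0,0,-1],0,0],
  [[0,0,-1.5],0,0],
  [[0,0,-2],0,0],
  [[-1.5,0,-1],0,0],
  [[-2.5,0,0],0,0],
  [[-2.5,0,0],0,0],
  [[-2.5,0,0],0,0],
  [[-2.5,0,0],0,0],
  [[-2.5,0,0],0,0],
  [[-2.0,0,0],0,0],
  [[0,0,0],0,0],
  [[0,0,0],0,0],
])

```text
clock: 46.13
eef_pos: [581.2, -136.0, 213.4]
eef_rot: [-3.141, -0.0, 1.469]
wrist_force: [-0.0, -0.1, -2.6]
finger_gap: 21.2
```

```bash
python3 - <<'E'
from h import *
row("w13"); 
p,d,c=cam("wrist"); Q=V(cloud(c,d)); z=Q[...,2]
m=(z>84)&(z<96)&(abs(Q[...,0]+105)<40)&(abs(Q[...,1])<40); print("knob",m.sum(),cv2.minAreaRect(Q[m][:,:2].astype(np.float32)))
go(422.5,-324,62.8,84)
E
```

```text
px [255. 143.] vise c [  7.3 -54.3] dim [29.8 39.7] ang 90.0 ztop 94.55
px [267.  67.] vise c [ 7.4 -0.3] dim [30.1 39.7] ang 89.9 ztop 94.58
px [280.   4.] vise c [ 8.3 39.7] dim [39.6  8. ] ang 9.9 ztop 94.46
knob 1475 ((-104.909423828125, 0.4571990966796875), (14.010401725769043, 48.920654296875), 10.212507247924805)
delta cm [-20.43 -13.92  15.06] turn 0.26919237115534145 yaw 84.27 t 46.23 pos [ 581.4 -134.6  213.5] F [ 0.2  0.1 -2.4] gap 21.1 j6 -0.19
```

View pics/w13.png

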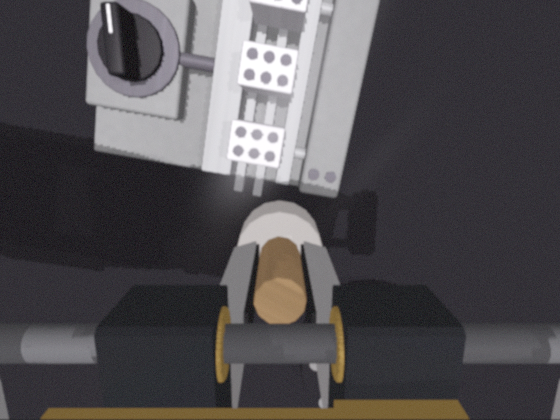

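carry_out([
  [[-1.2,-0.8,0],0,0],
  [[-2.1,-1.4,0],0,0],
  [[-2.4,-1.7,0],0,0],
  [[-2.4,-1.7,0],0,0],
  [[-2.4,-1.7,0],0,0],
  [[-2.4,-1.7,0],0,0],
  [[-2.4,-1.7,0],0,0],
  [[-2.4,-1.6,0],0,0],
  [[-1.8,-1.1,0],0,0],
  [[-0.9,-0.5,0],0,0],
  [[0,0,1],0,0],
  [[0,0,2.5],0,0],
  [[0,0,3],0,0],
  [[0,0,3],0,0],
  [[0,0,2.5],0,0],
  [[0,0,1.2],0,0],
  [[0,0,0.8],0,0],
  [[0,0,0.5],0,0],
  [[0,0,0],0,0],
  [[0,0,0],0,0],
])

```text
clock: 47.9
eef_pos: [423.1, -324.2, 69.0]
eef_rot: [3.141, 0.0, 1.471]
wrist_force: [0.8, -1.6, -3.0]
finger_gap: 21.2
```

```bash
python3 - <<'E'
from h import *
cam("wrist","w14");cam("scene","s14")
go(422.5,-324,62.8,84)
E
```

```text
delta cm [ 0.05 -0.07  0.66] turn 0.2606081726774363 yaw 84.26 t 48.0 pos [ 423.1 -324.5   69.4] F [ 0.1  0.5 -2.9] gap 21.3 j6 -0.62
```

View pics/s14.png

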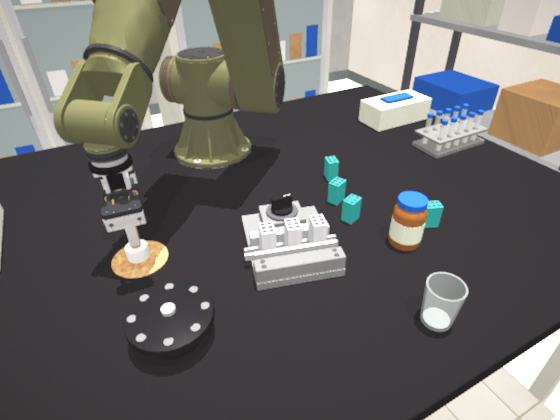

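carry_out([
  [[0,0,0.3],0,0],
  [[0,0,0.15],0,0],
  [[0,0,0.1],0,0],
  [[0,0,0.1],0,0],
  [[0,0,0],0,0],
  [[0,0,0],0,0],
])

```text
clock: 48.5
eef_pos: [422.6, -324.4, 62.8]
eef_rot: [3.141, 0.0, 1.47]
wrist_force: [-4.3, 3.5, 9.0]
finger_gap: 21.2
```

Standing on the mat with contact; release, rise, and check.

carry_out([
  [[0,0,-0.05],0,0],
  [[0,0,0],0,0.5],
  [[0,0,0],0,0.6],
  [[0,0,0],0,0.6],
  [[0,0,0],0,0.6],
  [[0,0,0],0,0.6],
  [[0,0,-1],0,0.6],
  [[0,0,-2],0,0.6],
  [[0,0,-3],0,0.6],
  [[0,0,-3],0,0.6],
  [[0,0,-3],0,0.6],
  [[0,0,-3],0,0.6],
  [[0,0,-1],0,0.6],
  [[0,0,0],0,0.6],
  [[0,0,0],0,0.6],
])

```text
clock: 49.75
eef_pos: [422.5, -324.2, 222.1]
eef_rot: [-3.142, 0.0, 1.47]
wrist_force: [0.5, 0.9, -0.6]
finger_gap: 56.6
```

```bash
python3 - <<'E'
from h import *
tamp("w15"); cam("scene","s15"); go(422.5,-324,62,84)
E
```

```text
handle [279. 208.] ((422.33721923828125, -323.941650390625), 10.972289085388184) 86.39877659491992
foot [ 422.8 -318.9   31.3] ((422.2621154785156, -324.63397216796875), 23.860057830810547)
mat ((422.1507568359375, -323.3774108886719), 61.42085266113281)
delta cm [-0.02  0.06 15.88] turn 0.2486219613337397 yaw 84.25 t 49.85 pos [ 422.2 -324.   220.8] F [ 0.1  0.2 -1. ] gap 56.3 j6 -0.62
```

View pics/w15.png

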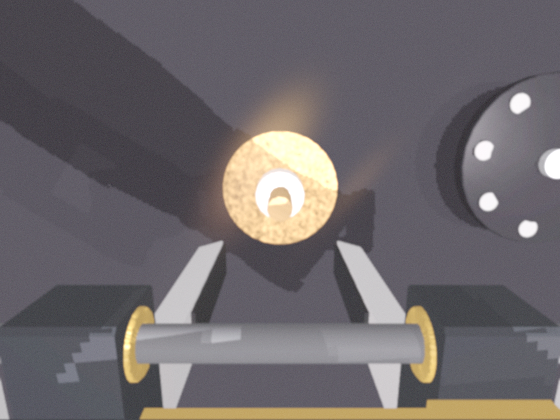

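carry_out([
  [[1.2,0.6,0],0,0.6],
  [[2.3,1.1,0],0,0.6],
  [[2.3,1.1,0],0,0.6],
  [[2.3,1.1,0],0,0.6],
  [[2.3,1.1,0],0,0.6],
  [[2.3,1.1,0],0,0.6],
  [[2.3,1.1,0],0,0.6],
  [[2.3,1.1,0],0,0.6],
  [[2.3,1.1,0],0,0.6],
  [[2.3,1.1,0],0,0.6],
  [[2.3,1.1,0],0,0.6],
  [[1.2,0.6,0],0,0.6],
  [[0,0,0],0,0.6],
  [[0,0,0],0,0.6],
])

```text
clock: 51.02
eef_pos: [569.2, -83.4, 221.6]
eef_rot: [-3.14, 0.0, 1.472]
wrist_force: [-1.3, -0.8, -0.3]
finger_gap: 56.4
```

```bash
python3 - <<'E'
from h import *
row("w16")
p,d,c=cam("wrist"); Q=V(cloud(c,d)); z=Q[...,2]
m=(z>84)&(z<96)&(abs(Q[...,0]+105)<40)&(abs(Q[...,1])<40); print("knob",m.sum(),cv2.minAreaRect(Q[m][:,:2].astype(np.float32)))
m=(z>25)&(z<40)&(abs(Q[...,0]-5)<22)&(abs(Q[...,1])<105); print("parallels z",np.nanmedian(z[m]),np.nanpercentile(z[m],98))
p,d,c=cam("top","t16"); P=cloud(c,d); z=P[...,2]; m=(z>83)&(z<94)&(np.hypot(P[...,0]-422,P[...,1]+324)<90); print("tamper top",P[m].mean(0))
E
```

```text
px [278. 207.] vise c [  7.1 -53.8] dim [30.3 39.6] ang 89.9 ztop 94.59
px [291. 139.] vise c [7.3 0.2] dim [29.8 39.7] ang 89.9 ztop 94.6
px [304.  65.] vise c [ 7.4 54.2] dim [30.1 39.7] ang 89.9 ztop 94.58
knob 1197 ((-105.44818115234375, 1.2118968963623047), (14.556297302246094, 48.67633819580078), 9.622384071350098)
parallels z 34.40503388933661 37.349845998619934
tamper top [ 422.42324217 -325.41084862   88.07829352]
```

View pics/w16.png

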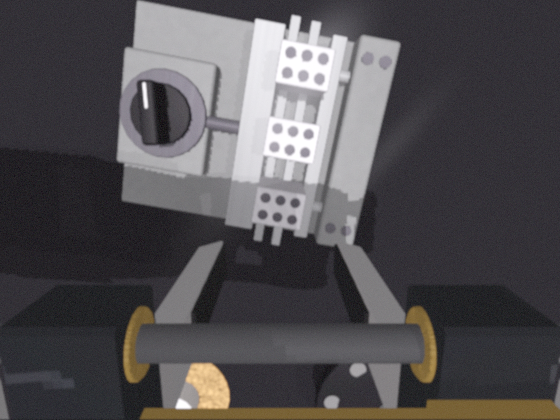

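View pics/t16.png

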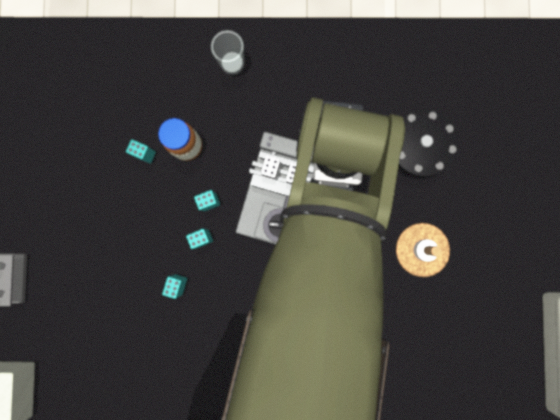

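```bash
python3 -c "
from h import *
print(workorder.sign_off())"
```

```text
the job is handed in; nothing more can be done
None
```

I opened the vise and stood the three aluminium blocks on the bench in a row on the parallels. I then turned the knob to its end stop, tapped each block down with the tamper, and stood the tamper back on its mat. The job was handed in at about 51 s, and no verdict is reported.

The last camera checks before hand-in showed:

| Item | Measured | Needed |
|---|---|---|
| Block tops | 94.6 mm above the bench, the same reading as when they first sat home; about 98.6 mm while raised by the clamping | 95 mm nominal |
| Block x positions (vise frame) | 7.1, 7.3 and 7.4 mm | -8 to 16 mm |
| Block y positions (vise frame) | -53.8, 0.2 and 54.2 mm | -75 to 75 mm |
| Squareness | within about 0.1° | 0.12 rad (6.9°) |
| Knob | about 80° (1.4 rad) | above 1.3 rad |
| Parallels | tops at about 34.4 mm, still in the bed | 35 mm nominal |
| Tamper | upright, about 1 mm from the mat centre on the wrist camera | within 42 mm |

- **Tapping:** each block slid down under roughly 4–9 N. It then stopped dead while the force rose past 20 N, which I took as home.
- **Fourth block:** only three aluminium blocks were visible from any camera; the four turquoise look-alikes were left alone.
- **Disagreements:** the two cameras differed by 1–2 mm on the tamper's position. One knob angle read 79.6–80.4° across the final pictures. No check failed.
- **Jar and rotor:** I did not touch them, and in the last top picture they are where they started.

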